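# Load two potsherd discs into the specimen rack

## Robot

A 6-joint arm with a two-finger parallel gripper is mounted at the origin on the work surface. World frame = base frame: x ahead of the robot, y to its left, z up, the work surface at z = 0. Lengths are in m, angles in rad, forces in N, time in s.
With the tool pointing down it reaches from about 0.25 to 0.8 m from the base axis. Payload 8.5 kg.
Tool frame: the origin (TCP) lies between the finger pads; the fingertips stand manip.nose_length ahead of it and the grasp point (between the pads) lies 11 mm behind it (manip.nose_length is the distance from the TCP to the fingertips, in m); y points along the fingers, x is the direction in which the jaws open and shut, and the axes are right-handed (so a half turn about y gives the same grasp; the last joint's range is limited). The gripper opens to 85 mm and grips with 20 to 120 N. Pads are 22 mm wide; open, the fingers measure 114 mm over their backs; the gripper's body (76 mm by 85 mm) begins 54 mm behind the grasp point. The pads swing forward as they close: fully open they stand 13 mm farther back than shut.
Start: joints at [1.102, 0.238, -0.013, 1.319, 0, 1.571], TCP at [0.237, 0.468, 0.239] pointing down, gripper open.
Joint ranges: [-2.66, 2.66], [-1.03, 1.9], [-1.14, 1.46], [-1.82, 2.27], [-1.45, 1.34], [-3.14, 3.14]. Speed limits (rad/s): [2.22, 2.22, 2.79, 3.14, 3.14, 3.14].

## Interface

Orientations are given as [roll, pitch, yaw] about the fixed x, y, z axes, in that order (R = Rz(yaw) Ry(pitch) Rx(roll)).
In Python, from plant import manip, optics, workorder gives the robot as it stands. The module is installed in compiled form; this text tells all that it offers.
- The arm moves only by the tool servo_tool, never from a script. Its argument "deltas" is a list of rows, each an object with "offset": the shift along the tool's x, y, z in cm, a list of three; "delta_rot": the turn, a rotation vector about the tool's x, y, z in rad, a list of three. In form: [{"offset": [x, y, z], "delta_rot": [ax, ay, az]}, ...]. A call has 1 to 5 rows; each row shifts and turns the commanded pose from where the row before left it, along the tool's axes as they then stand; what a row does not reach is not made up. A row lasts 1/10 s, in which the tool goes at most 50 mm and 8.59 degrees, less where a joint would pass 70% of its speed; a pose out of reach is approached as far as the arm can. A call with a gripper value outside its range is refused whole. "grip" is the opening, from -1 (shut) to 1 (fully open), set as the call begins (left out, the last holds). The fingers move at their own pace and stop on an object; "squeeze" is the grip in N (left out, the last holds). Time passes only in rows, so rows that do not move let the fingers close. It gives the time, the measured TCP pose, the force and the opening at its end, in the units of the state.
- manip.sense(): the state, without advancing time (a new reading comes with each control period).
- optics.capture(name): name is "side" or "top"; returns the picture (384x512x3 uint8, red, green, blue); there is no depth.
- optics.camera_model(name): a dict with "fovy" (degrees; the focal length in pixels is half the picture's height over the tangent of half this angle, whatever the lens; pixels are square), "cx", "cy" (the principal point, pixels), "dist_coeffs" ([k1, k2, p1, p2, k3] as OpenCV has them; the pictures are not rectified), "T" (4x4, takes a point from camera to world coordinates). Camera axes: x right, y down, z forward; pixel columns grow to the right and rows downward; lengths in m; the calibration is good to about 2 mm. A picture is of the moment at which its call begins. camera_model takes no time and is no camera call.
- workorder.finish_job(): hands the job in, once; it reports no verdict.
The state is a dict: "t": time; "q": joint angles; "qd": joint speeds; "joint_efforts": joint torques, N m; "eef_pos": TCP position; "eef_rot": TCP orientation; "force": force on the tool from outside, world axes, zero at the start; "moment": the same for the moment, N m; "grip_width": opening from 0.0 (shut) to 1.0 (fully open).
Only numpy, scipy, OpenCV 4.12 (cv2) and the standard library are available. Lean on these libraries where they do the work, as an engineer would, in place of code of your own. Each camera call takes 0.05 s, during which the arm holds its last target.

## Task

Two metal discs with potsherds fixed on them lie on the table. Slide the one with the low, flat sherds into the shallow empty slot of the rack first, then the one with the tall jug neck into the tall empty slot just above it, each pushed fully home against the stops at the back, lying flat, with its handle straight out at the front. Keep the discs level while you carry them, and leave the disc already in the rack and the other things on the table where they are.

Things in the scene. Friction and masses are not known exactly. Their poses are not given: they have to be found in the camera images.
- disc_flat: Disc to load first, lying on the table: aluminium disc (mm): diameter 90, 5 thick; a flat neck 14 wide runs out from the rim along -x to a sloping handle. Origin: centre of the underside, z up. Two low curved brown sherds are fixed on it, total height under 17. About 0.16 kg.
- grip_flat (a point): Pinch point on the flat-sherd disc's handle, at x=-100, z=27 from its disc's origin (mm), axes as the disc. Handle: a flat-sided bar 14 wide (y, pinch across this) and 8 thick, sloping up and away from the disc at 50 degrees above level, from x=-80, z=3 to x=-112, z=41 (upper corner z=44).
- disc_tall: Disc to load second, lying on the table: aluminium disc (mm): diameter 90, 5 thick; a flat neck 14 wide runs out from the rim along -x to a sloping handle. Origin: centre of the underside, z up. A solid jug neck is fixed upright at its centre, 48 wide at the top, total height 65. About 0.19 kg.
- grip_tall (a point): Pinch point on the jug-neck disc's handle, at x=-100, z=27 from its disc's origin (mm), axes as the disc. Handle: a flat-sided bar 14 wide (y, pinch across this) and 8 thick, sloping up and away from the disc at 50 degrees above level, from x=-80, z=3 to x=-112, z=41 (upper corner z=44).
- disc_stored: Disc already home in the rack's bottom slot, with the same handle as the others; leave it alone: aluminium disc (mm): diameter 90, 5 thick; a flat neck 14 wide runs out from the rim along -x to a sloping handle. Origin: centre of the underside, z up. It carries one flat sherd.
- cassette: The rack: fixed plywood cassette 110 deep (x), 110 wide (y), in mm, open at front and back, on a two-post stand at a height that varies. Origin: centre of its underside. Front edge at x=-55; +x is the way in. Inside width 98 (disc play 4 each side). Shelf tops at z=8, 63, 123. Two posts at the back stop a disc when its centre is at x=0. Stand posts 12 thick at x=20, y=+-67.
- rack_lip (a point): Middle of the lower front edge of the solid grey lamp box that roofs the rack (mm): cassette x=-75, z=208. The box is 42 high, 116 wide and overhangs the rack's front by 20, so a gripper held upright at a handle strikes it: lean the gripper back, away from the rack, by 30 to 40 degrees.
- slot_low (a point): Home point of the shallow empty slot: on the middle shelf's top face, where the underside centre of a disc fully home lies; axes as the cassette. 56 mm high to the shelf above. Over both long sides (cassette |y| 38 to 49 mm) a guide strip leaves an 11 mm high groove above the shelf for the 5 mm disc, along the full depth.
- slot_tall (a point): Home point of the tall empty slot: on the upper shelf's top face, where the underside centre of a disc fully home lies; axes as the cassette. 85 mm high to the roof. The same guide strips leave an 11 mm high groove above the shelf along both sides for the 5 mm disc.
- sherd_a: Bystander: loose brown potsherd, about 60 x 50 x 10. Origin under its centre.
- sherd_b: Bystander: loose brown potsherd, about 60 x 40 x 10. Origin under its centre.
- sherd_c: Bystander: loose brown potsherd, about 48 x 50 x 10, on the left, nearer the robot. Origin under its centre.
- jar_foot: Bystander: loose spool-shaped pottery foot, diameter 64, 42 high, standing. Origin under its centre.
- brush: Bystander: loose hand brush 170 long, on the right. Origin near its middle.
Things that resemble listed ones, but are neither listed nor needed, are in the scene too. What is shaped like the disc_tall but red or yellow is not meant.

How it is judged:
On the way, in this order (a step that is already met when the one before it is completed fails the run):
1. the flat-sherd disc is home in the shallow slot (x of disc_flat in the frame of cassette above -0.006 m and horizontal distance between disc_flat and slot_low below 0.009 m and distance between disc_flat and slot_low below 0.01 m and angle between the x axis of disc_flat and the x axis of cassette, either way round below 0.25 rad and angle between disc_flat's own z axis and vertical below 0.06 rad), for 0.2 s.
2. the jug-neck disc is home in the tall slot (x of disc_tall in the frame of cassette above -0.006 m and horizontal distance between disc_tall and slot_tall below 0.009 m and distance between disc_tall and slot_tall below 0.01 m and angle between the x axis of disc_tall and the x axis of cassette, either way round below 0.25 rad and angle between disc_tall's own z axis and vertical below 0.06 rad), for 0.2 s.
At the end, for the whole second after the job is handed in: Flat-sherd disc in the shallow slot, jug-neck disc in the tall slot, each within 6 mm of the stops, centre within 9 mm of the home point, flat within 0.06 rad, handle within 0.25 rad of straight out, at rest; the stored disc within 10 mm of where it was (all of step 1 and all of step 2 and linear speed of each of disc_flat, disc_tall below 0.01 m/s and distance of disc_stored from where it was at the start of the episode below 0.01 m); the robot touches nothing.
It fails at once if a disc is tipped more than 0.6 rad (angle between any of disc_flat, disc_tall's own z axis and vertical above 0.6 rad).
It fails at once if the disc already in the rack or a bystander is moved more than 30 mm (distance of any of disc_stored, sherd_a, sherd_b, sherd_c, jar_foot, brush from where it was at the start of the episode above 0.03 m).
It also fails if it takes over 72 s, if anything falls off the work surface, if the arm or the gripper's body presses on something with over 40 N, if the wrist force passes 120 N, or if a joint passes its speed limit or range.

## Working session

There is one attempt and no reset: what is moved stays moved. The work goes in short steps, Python scripts to look and compute and a tool call to move; the robot and the scene stay as the last step left them, time stands still between calls to the robot, and variables do not carry over. Pictures are saved under pics/ and viewed, and the job is handed in when it is done.

Besides the shell and the picture viewer there is one more tool, called as name([rows], argument=value, ...), one row to a line, values as JSON. servo_tool: Moves the arm, as the interface text tells. Its arguments: {"type":"object","properties":{"deltas":{"type":"array"},"grip":{"type":"number"},"squeeze":{"type":"number"}},"required":["deltas"]}

```bash
mkdir -p pics; ls
python3 - <<'E'
from plant import manip, optics, workorder
import cv2,numpy as np
np.set_printoptions(precision=4,suppress=True)
for n in("side","top"):
    im=optics.capture(n); cv2.imwrite(f"pics/{n}0.png",cv2.cvtColor(im,cv2.COLOR_RGB2BGR))
    print(n,optics.camera_model(n))
print(manip.sense(), manip.nose_length)
E
```

```text
pics
side {'fovy': 51.68733441489405, 'cx': 259.91593138386554, 'cy': 195.36569970519002, 'dist_coeffs': array([-0.0864,  0.    ,  0.    ,  0.    ,  0.    ]), 'T': array([[ 0.6875, -0.6081,  0.3968,  0.1119],
       [-0.726 , -0.5642,  0.3932, -0.4236],
       [-0.0152, -0.5585, -0.8294,  0.9857],
       [ 0.    ,  0.    ,  0.    ,  1.    ]])}
top {'fovy': 57.8101015034425, 'cx': 253.78885052686275, 'cy': 194.453188189957, 'dist_coeffs': array([-0.0883,  0.    ,  0.    ,  0.    ,  0.    ]), 'T': array([[ 0.0269, -0.9821,  0.1864,  0.3146],
       [-0.9993, -0.0311, -0.0198, -0.0392],
       [ 0.0253, -0.1857, -0.9823,  1.2061],
       [ 0.    ,  0.    ,  0.    ,  1.    ]])}
{'t': 0.1, 'q': array([ 1.1019,  0.2387, -0.0142,  1.3192, -0.    ,  1.5708]), 'qd': array([-0.0011, -0.0006,  0.0034,  0.0003,  0.0015, -0.0002]), 'joint_efforts': array([  0.0019, -53.9719,  34.6997,   0.0134,   0.0001,   0.    ]), 'eef_pos': array([0.2371, 0.468 , 0.2387]), 'eef_rot': array([-1.5708,  0.0013,  1.1019]), 'force': array([-0.1531,  0.0314, -0.4317]), 'moment': array([-0.0039,  0.0617,  0.0071]), 'grip_width': 1.0043694698094512} 0.008
```

View pics/side0.png

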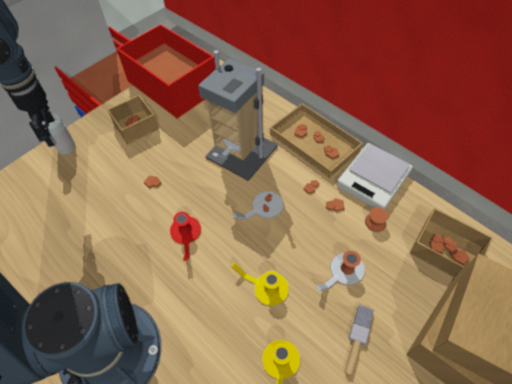

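View pics/top0.png

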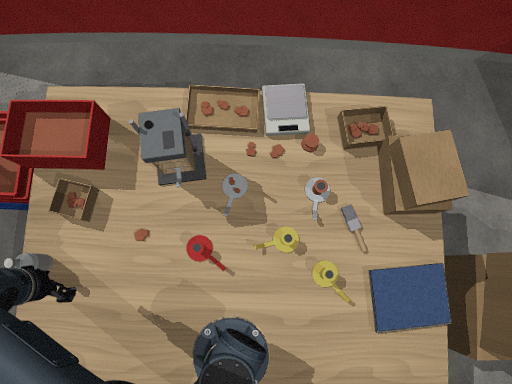

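Candidates (side image): the flat disc is the grey one at (267,204). The tall disc is the grey one with a brown jug neck at (348,268). The lookalikes are red at (185,228) and yellow at (270,288) and (281,358), all excluded. The stored disc's handle is at (225,152). I'll check these in close crops.

Run:
```python
import cv2,numpy as np
s=cv2.imread("pics/side0.png");t=cv2.imread("pics/top0.png")
def crop(im,x,y,w,h,f,n): cv2.imwrite(n,cv2.resize(im[y:y+h,x:x+w],None,fx=f,fy=f,interpolation=cv2.INTER_CUBIC))
a=cv2.resize(s[175:305,220:380],None,fx=5,fy=4.6,interpolation=cv2.INTER_CUBIC)
cv2.imwrite("pics/c1.png",a)
crop(s,185,45,110,140,4,"pics/c2.png")
crop(t,125,95,215,140,3.7,"pics/c3.png")
```

```text
(no output)
```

View pics/c1.png

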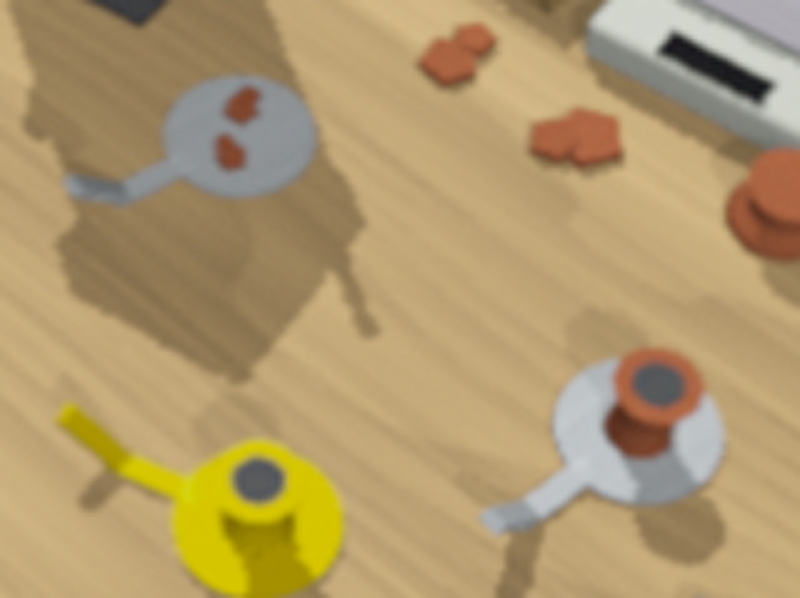

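View pics/c2.png

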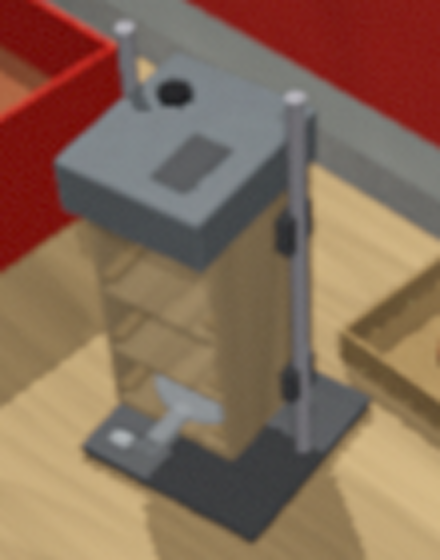

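View pics/c3.png

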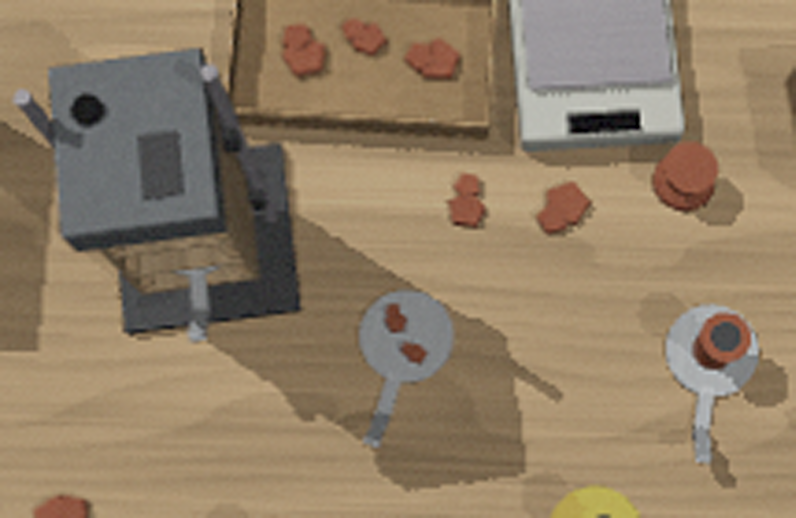

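The crops confirm it: the flat disc has two low brown sherds and the tall disc has a brown jug neck with a grey top. The rack opening faces the handle side. Next I'll measure them.

```bash
cat > h.py <<'E'
import cv2,numpy as np
from plant import manip, optics, workorder
np.set_printoptions(precision=4,suppress=True)
from scipy.spatial.transform import Rotation as Ro
CM={n:optics.camera_model(n) for n in("side","top")}
def K(n):
    c=CM[n]; f=192/np.tan(np.radians(c["fovy"]/2)); return np.array([[f,0,c["cx"]],[0,f,c["cy"]],[0,0,1]])
def ray(n,p):
    c=CM[n]; u=cv2.undistortPoints(np.array(p,float).reshape(-1,1,2),K(n),c["dist_coeffs"]).reshape(-1,2)
    d=np.c_[u,np.ones(len(u))]@c["T"][:3,:3].T
    return c["T"][:3,3],d
def plane(n,p,z):
    o,d=ray(n,p); return o+d*((z-o[2])/d[:,2])[:,None]
def tri(ps,pt):
    o1,d1=ray("side",ps);o2,d2=ray("top",pt); out=[];e=[]
    for a,b in zip(d1,d2):
        s=np.linalg.lstsq(np.c_[a,-b],o2-o1,rcond=None)[0]
        x,y=o1+s[0]*a,o2+s[1]*b; out.append((x+y)/2);e.append(np.linalg.norm(x-y))
    return np.array(out),np.array(e)
def proj(n,X):
    c=CM[n];Ti=np.linalg.inv(c["T"]);r=cv2.Rodrigues(Ti[:3,:3])[0]
    return cv2.projectPoints(np.array(X,float).reshape(-1,1,3),r,Ti[:3,3],K(n),c["dist_coeffs"])[0].reshape(-1,2)
def cap(n,name):
    im=cv2.cvtColor(optics.capture(n),cv2.COLOR_RGB2BGR); cv2.imwrite(f"pics/{name}.png",im); return im
E
python3 - <<'E'
from h import *
S=cv2.imread("pics/side0.png");T=cv2.imread("pics/top0.png")
# roof corners FLt FRt FLb FRb BLt BRt
ps=np.array([[57,163],[200,218],[65,205],[203,270],[178,55],[316,112]])/4+[185,45]
pt=np.array([[65,235],[220,215],[72,248],[224,228],[50,70],[200,50]])/3.7+[125,95]
P,e=tri(ps-.4,pt-.4);print(P,e)
for a,b in((0,1),(2,3),(0,4),(1,5),(0,2),(1,3)): print(a,b,P[b]-P[a],np.linalg.norm(P[b]-P[a]))
# discs
for nm,n,im,c in(("flat","side",S,(268,204)),("flat","top",T,(235,186)),("tall","side",S,(348,268)),("tall","top",T,(317,189))):
    x0,y0=c[0]-45,c[1]-45; sub=im[y0:y0+90,x0:x0+90]
    sub=cv2.resize(sub,None,fx=4,fy=4,interpolation=cv2.INTER_CUBIC)
    lab=cv2.cvtColor(sub,cv2.COLOR_BGR2LAB).astype(int)
    m=((lab[...,2]<136)&(lab[...,0]>80)).astype(np.uint8)*255
    m=cv2.morphologyEx(m,cv2.MORPH_OPEN,np.ones((5,5),np.uint8))
    cs,_=cv2.findContours(m,cv2.RETR_EXTERNAL,cv2.CHAIN_APPROX_NONE)
    k=max(cs,key=cv2.contourArea)
    W=plane(n,(k.reshape(-1,2)+.5)/4-.5+[x0,y0],.005)[:,:2]
    # disc radius 45 robust circle fit
    from scipy.optimize import least_squares
    g=W.mean(0)
    r=least_squares(lambda q:np.linalg.norm(W-q,axis=1)-.045,g,loss="soft_l1",f_scale=.001)
    d=np.linalg.norm(W-r.x,axis=1);print(nm,n,"centre",r.x,"inl",(abs(d-.045)<.0025).mean())
    h=W[(d>.055)&(d<.075)].mean(0); far=W[d>d.max()-.004].mean(0)
    print("  neck dir deg",np.degrees(np.arctan2(*(r.x-h)[::-1])),"neck pts span", (d>.055).sum(), "far",far)
    cv2.imwrite(f"pics/m_{nm}_{n}.png",np.hstack([sub,cv2.cvtColor(m,cv2.COLOR_GRAY2BGR)]))
E
```

```text
[[0.5741 0.2439 0.3117]
 [0.5897 0.1294 0.3239]
 [0.5773 0.2503 0.2699]
 [0.5948 0.1358 0.273 ]
 [0.7029 0.2675 0.3105]
 [0.7213 0.156  0.3113]] [0.0008 0.0031 0.0034 0.0018 0.0027 0.0024]
0 1 [ 0.0156 -0.1146  0.0122] 0.11625258493885718
2 3 [ 0.0174 -0.1145  0.0032] 0.11583778034057725
0 4 [ 0.1288  0.0236 -0.0012] 0.13096646420533561
1 5 [ 0.1317  0.0266 -0.0126] 0.13492995505865735
0 2 [ 0.0032  0.0063 -0.0418] 0.04243912848017799
1 3 [ 0.0051  0.0064 -0.0509] 0.051579053160323324
flat side centre [0.5707 0.0056] inl 0.39918533604887985
  neck dir deg -13.631693708906392 neck pts span 152 far [0.4785 0.0489]
flat top centre [0.5701 0.0068] inl 0.4597156398104265
  neck dir deg -13.960895640151666 neck pts span 127 far [0.4678 0.0345]
tall side centre [ 0.563  -0.2889] inl 0.18739635157545606
  neck dir deg -8.532996549921119 neck pts span 122 far [ 0.4711 -0.2672]
tall top centre [ 0.5617 -0.2864] inl 0.19294990723562153
  neck dir deg -7.762762404689877 neck pts span 119 far [ 0.4612 -0.2785]
```

Run:
```python
import cv2,numpy as np
s=cv2.imread("pics/side0.png");t=cv2.imread("pics/top0.png")
def c(im,x,y,w,h,f):
    o=cv2.resize(im[y:y+h,x:x+w],None,fx=f,fy=f,interpolation=cv2.INTER_CUBIC)
    for i in range(0,w,10): cv2.line(o,(i*f,0),(i*f,6),(0,0,255),1); cv2.putText(o,str(x+i),(i*f,16),0,.35,(0,0,255))
    for i in range(0,h,10): cv2.line(o,(0,i*f),(6,i*f),(0,0,255),1); cv2.putText(o,str(y+i),(8,i*f+4),0,.35,(0,0,255))
    return o
cv2.imwrite("pics/d1.png",c(s,190,55,85,70,8));cv2.imwrite("pics/d2.png",c(t,130,100,70,60,9))
a=[cv2.imread(f"pics/m_{k}.png") for k in("flat_side","flat_top","tall_side","tall_top")]
o=np.vstack([np.hstack(a[:2]),np.hstack(a[2:])]);cv2.imwrite("pics/d3.png",cv2.resize(o,(800,400)))
```

```text
(no output)
```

View pics/d1.png

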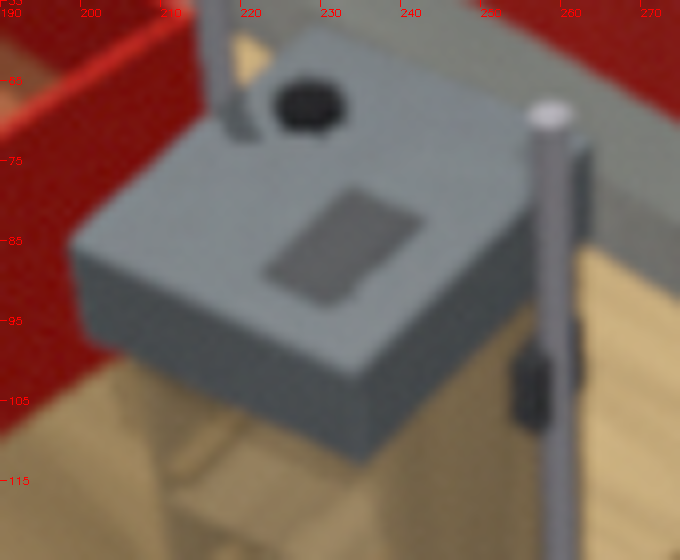

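View pics/d2.png

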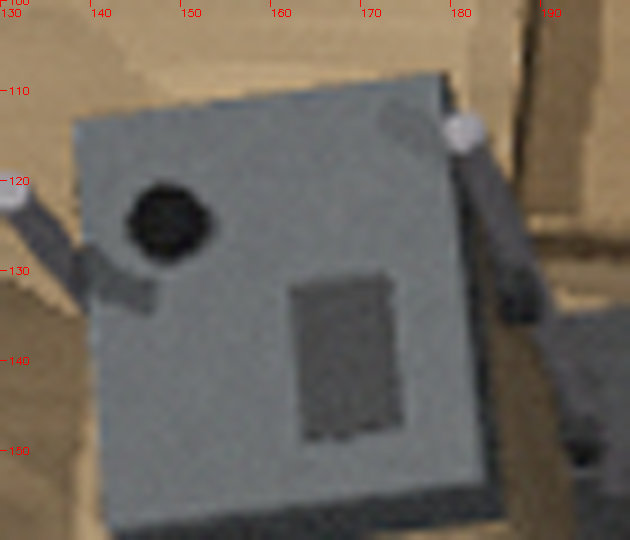

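View pics/d3.png

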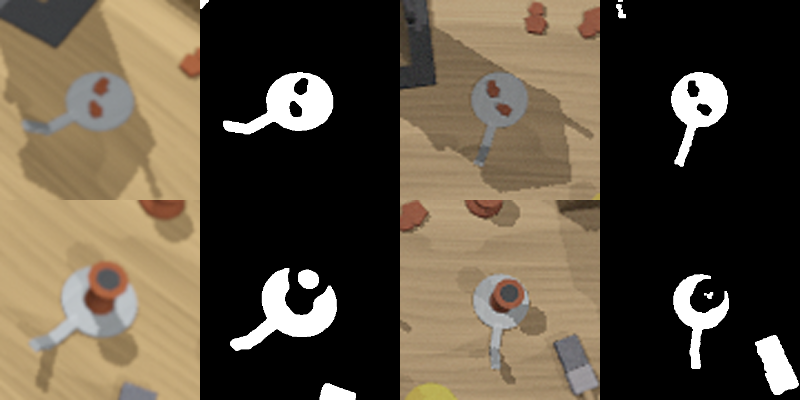

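Run:
```python
from h import *
from scipy.optimize import least_squares
S=cv2.imread("pics/side0.png");T=cv2.imread("pics/top0.png")
ps=np.array([[198.75,85],[234.4,101.9],[201.25,97.25],[235.25,112.9],[229,58.5],[263.75,72.5]])-.45
pt=np.array([[141.7,158.9],[184.1,153.7],[144.5,162.5],[185.9,157.6],[138.3,113.3],[179.1,108.1]])-.45
def mod(q):
    B=np.array([[-.075,.058,.25],[-.075,-.058,.25],[-.075,.058,.208],[-.075,-.058,.208],[q[4]-.075,.058,.25],[q[4]-.075,-.058,.25]])
    c,s=np.cos(q[3]),np.sin(q[3]); return B@np.array([[c,-s,0],[s,c,0],[0,0,1]]).T+q[:3]
f=lambda q:np.r_[proj("side",mod(q))-ps,proj("top",mod(q))-pt].ravel()
r=least_squares(f,[.65,.2,.06,.15,.13]);print("cassette",r.x,np.degrees(r.x[3]));print(r.fun.reshape(-1,2))
for w in("side","top"):
    g=(lambda q:(proj("side",mod(q))-ps).ravel()) if w=="side" else (lambda q:(proj("top",mod(q))-pt).ravel())
    print(w,least_squares(g,r.x).x)
Q=r.x;c,s=np.cos(Q[3]),np.sin(Q[3])
X=np.array([[-.1,0,.008+.027],[-.112,0,.052]])@np.array([[c,-s,0],[s,c,0],[0,0,1]]).T+Q[:3]
print("stored handle proj",proj("side",X),proj("top",X))
for nm,n,im,c in(("flat","side",S,(268,204)),("flat","top",T,(235,186)),("tall","side",S,(348,268)),("tall","top",T,(317,189))):
    x0,y0=c[0]-45,c[1]-45; sub=cv2.resize(im[y0:y0+90,x0:x0+90],None,fx=4,fy=4,interpolation=cv2.INTER_CUBIC)
    lab=cv2.cvtColor(sub,cv2.COLOR_BGR2LAB).astype(int)
    m=((lab[...,2]<136)&(lab[...,0]>80)).astype(np.uint8)*255
    m=cv2.morphologyEx(m,cv2.MORPH_OPEN,np.ones((5,5),np.uint8))
    k=max(cv2.findContours(m,cv2.RETR_EXTERNAL,cv2.CHAIN_APPROX_NONE)[0],key=cv2.contourArea)
    px=(k.reshape(-1,2)+.5)/4-.5+[x0,y0]
    W=plane(n,px,.004)[:,:2]
    r=least_squares(lambda q:np.linalg.norm(W-q[:2],axis=1)-.045,W.mean(0),loss="soft_l1",f_scale=.001)
    r=least_squares(lambda q:np.linalg.norm(W-q[:2],axis=1)-.045-q[2],[*r.x,0],loss="cauchy",f_scale=.0007)
    d=np.linalg.norm(W-r.x[:2],axis=1)
    h=W[(d>.052)&(d<.075)].mean(0); tip=d>d.max()-.004
    tp=plane(n,px[tip].mean(0),.041)[0][:2]
    an=lambda p:np.degrees(np.arctan2(*(r.x[:2]-p)[::-1]))
    print(nm,n,r.x,"neck",an(h),"tip",tp,an(tp),np.linalg.norm(r.x[:2]-tp))
```

```text
cassette [0.6577 0.2034 0.0622 0.16   0.1305] 9.167240228105959
[[-0.7435 -0.1815]
 [-0.0582 -0.1186]
 [-1.0148 -0.0329]
 [ 0.2154  1.2577]
 [-0.3784 -0.3973]
 [ 0.2581  0.5543]
 [-0.7793 -0.6748]
 [-0.1971 -0.9041]
 [ 0.7942  0.0558]
 [ 0.5853 -0.2406]
 [-0.3098 -0.0959]
 [ 0.6071 -0.14  ]]
side [0.6746 0.2242 0.0391 0.1685 0.1347]
top [0.6601 0.2067 0.0498 0.1592 0.1333]
stored handle proj [[217.8837 154.1084]
 [214.7232 152.9843]] [[177.8506 181.8438]
 [177.1937 184.2895]]
flat side [0.5744 0.0048 0.0004] neck -14.00125798098446 tip [0.465  0.0316] -13.763506314405726 0.1126350638485268
flat top [ 0.5732  0.0061 -0.0003] neck -14.007550992253591 tip [0.4632 0.0323] -13.417304405447405 0.11309935676469227
tall side [ 0.5697 -0.2894  0.    ] neck -8.229051138191458 tip [ 0.4579 -0.2729] -8.361019273956817 0.11304609584347433
tall top [ 0.5684 -0.2878 -0.0004] neck -8.13060896945621 tip [ 0.4568 -0.2713] -8.366376294124127 0.11282345991879458
```

The flat disc is at (0.574, 0.006) with yaw -13.8°. The tall disc is at (0.569, -0.289) with yaw -8.2°. The cassette is at (0.658, 0.203, 0.062) with yaw 9.2°. Next, a small planning helper that turns target poses into tool-axis shifts.

```bash
cat > p.py <<'E'
from h import *
def RT(psi,L,opt=1):  # deg; opt=+1: tool x=+disc y
    p,l=np.radians(psi),np.radians(L)
    x=opt*np.array([-np.sin(p),np.cos(p),0]); y=np.array([np.sin(l)*np.cos(p),np.sin(l)*np.sin(p),-np.cos(l)])
    return np.c_[x,y,np.cross(x,y)]
def cur():
    s=manip.sense(); return s,Ro.from_euler("xyz",s["eef_rot"]).as_matrix(),s["eef_pos"]
def plan(pos,R1=None,N=None):
    s,R,p=cur()
    print("t",round(s["t"],2),"tcp",p,"grip",round(s["grip_width"],3),"F",s["force"],"q",s["q"])
    d=R.T@(np.array(pos)-p)*100
    print("shift cm (tool axes now):",d.round(2),"norm",np.linalg.norm(d).round(2))
    if R1 is not None:
        w=Ro.from_matrix(R.T@R1).as_rotvec(); print("rotvec:",w.round(4),"norm",np.linalg.norm(w).round(3), " shift in final axes:",(R1.T@(np.array(pos)-p)*100).round(2))
def disc_tcp(cx,cy,z,psi,L,opt=1,extra=0.0):
    R=RT(psi,L,opt); p=np.radians(psi)
    g=np.array([cx-.1*np.cos(p),cy-.1*np.sin(p),z+.027]); return g+R[:,1]*(.011-extra),R
E
python3 - <<'E'
from p import *
for o in(1,-1):
    P,R=disc_tcp(.5738,.0055,0,-13.8,38,o); print(o,P); plan(P,R)
E
```

```text
1 [0.4833 0.0277 0.0183]
t 0.1 tcp [0.2371 0.468  0.2387] grip 1.004 F [-0.1531  0.0314 -0.4317] q [ 1.1019  0.2387 -0.0142  1.3192 -0.      1.5708]
shift cm (tool axes now): [-28.12  22.08 -41.86] norm 55.05
rotvec: [-0.6604 -0.2191 -0.0769] norm 0.7  shift in final axes: [-36.88  38.55 -13.55]
-1 [0.4833 0.0277 0.0183]
t 0.1 tcp [0.2371 0.468  0.2387] grip 1.004 F [-0.1531  0.0314 -0.4317] q [ 1.1019  0.2387 -0.0142  1.3192 -0.      1.5708]
shift cm (tool axes now): [-28.12  22.08 -41.86] norm 55.05
rotvec: [ 0.1108  2.765  -0.9523] norm 2.926  shift in final axes: [36.88 38.55 13.55]
```

servo_tool([
  {"offset": [0,-1,0],"delta_rot": [0,0.15,0]},
  {"offset": [0,-1,0],"delta_rot": [0,0,0]},
], grip=1)

```text
t: 0.3
eef_pos: [0.237, 0.468, 0.2592]
eef_rot: [-1.571, 0.001, 0.949]
force: [-0.4, 0.3, 0.5]
grip_width: 1.004
```

Run:
```python
from p import *
print(manip.sense()["q"],manip.sense()["eef_rot"])
```

```text
[ 1.102   0.2329  0.0302  1.3695 -0.      1.7233] [-1.571   0.0014  0.9495]
```

Tool turns about +y increase q6, so opt=+1 (q6≈0.3) is the right branch. Next, the pre-grasp point.

Run:
```python
from p import *
P,R=disc_tcp(.5738,.0055,0,-13.8,38,1,.13); print(P); plan(P,R)
```

```text
[0.4055 0.0468 0.1208]
t 0.3 tcp [0.237  0.468  0.2592] grip 1.004 F [-0.3897  0.2571  0.5343] q [ 1.102   0.2329  0.0302  1.3695 -0.      1.7233]
shift cm (tool axes now): [-24.42  13.88 -38.22] norm 47.43
rotvec: [-0.6551 -0.3659 -0.1275] norm 0.761  shift in final axes: [-36.88  27.17 -12.29]
```

servo_tool([
  {"offset": [-2.4,0.4,-3.8],"delta_rot": [0,0,0]},
  {"offset": [-2.4,0.4,-3.8],"delta_rot": [0,0,0]},
  {"offset": [-2.4,0.4,-3.8],"delta_rot": [0,0,0]},
  {"offset": [-2.4,0.4,-3.8],"delta_rot": [0,0,0]},
  {"offset": [-2.4,0.4,-3.8],"delta_rot": [0,0,0]},
])

```text
t: 0.8
eef_pos: [0.3226, 0.2588, 0.2395]
eef_rot: [-1.571, -0.001, 0.957]
force: [1.5, -0.5, -0.6]
grip_width: 1.003
```

servo_tool([
  {"offset": [-2.4,0.4,-3.8],"delta_rot": [0,0,0]},
  {"offset": [-2.4,0.4,-3.8],"delta_rot": [0,0,0]},
  {"offset": [-2.4,0.4,-3.8],"delta_rot": [0,0,0]},
  {"offset": [-2.4,0.4,-3.8],"delta_rot": [0,0,0]},
  {"offset": [-2.4,0.4,-3.8],"delta_rot": [0,0,0]},
])

```text
t: 1.3
eef_pos: [0.408, 0.0506, 0.2197]
eef_rot: [-1.572, -0.001, 0.957]
force: [0.6, 2.1, -0.1]
grip_width: 0.997
```

servo_tool([
  {"offset": [0,0,0],"delta_rot": [-0.13,-0.073,-0.025]},
  {"offset": [0,0,0],"delta_rot": [-0.13,-0.073,-0.025]},
  {"offset": [0,0,0],"delta_rot": [-0.13,-0.073,-0.025]},
  {"offset": [0,0,0],"delta_rot": [-0.13,-0.073,-0.025]},
  {"offset": [0,0,0],"delta_rot": [-0.13,-0.073,-0.025]},
])

```text
t: 1.8
eef_pos: [0.4077, 0.0524, 0.2204]
eef_rot: [-2.23, 0.001, 1.334]
force: [1.0, 0.6, -0.4]
grip_width: 1.0
```

Run:
```python
from p import *
P,R=disc_tcp(.5738,.0055,0,-13.8,38,1,.08); print(P); plan(P,R)
```

```text
[0.4354 0.0395 0.0814]
t 1.8 tcp [0.4077 0.0524 0.2204] grip 1.0 F [ 0.9885  0.5853 -0.3787] q [ 0.3944 -0.3332 -0.8158  0.5298 -0.3709  0.5236]
shift cm (tool axes now): [-0.58 12.83  6.15] norm 14.24
rotvec: [-0.0039  0.0038  0.0012] norm 0.006  shift in final axes: [-0.59 12.8   6.2 ]
```

servo_tool([
  {"offset": [-0.1,2.5,1.3],"delta_rot": [0,0,0]},
  {"offset": [-0.1,2.5,1.3],"delta_rot": [0,0,0]},
  {"offset": [-0.1,2.6,1.2],"delta_rot": [0,0,0]},
  {"offset": [-0.1,2.6,1.2],"delta_rot": [0,0,0]},
  {"offset": [-0.2,2.6,1.2],"delta_rot": [0,0,0]},
])

```text
t: 2.3
eef_pos: [0.4344, 0.04, 0.0799]
eef_rot: [-2.225, 0.0, 1.332]
force: [1.7, 0.4, -0.4]
grip_width: 1.002
```

Run:
```python
from p import *
P,R=disc_tcp(.5738,.0055,0,-13.8,38,1,0); print(P); plan(P,R)
s=cap("side","side1");t=cap("top","top1")
for n,im in(("side",s),("top",t)): print(proj(n,[P,P-.011*R[:,1]]))
a=cv2.resize(s[150:250,190:310],None,fx=4,fy=4,interpolation=2);b=cv2.resize(t[150:250,180:260],None,fx=4,fy=4,interpolation=2)
cv2.imwrite("pics/e1.png",np.hstack([a,b]))
```

```text
[0.4833 0.0277 0.0183]
t 2.3 tcp [0.4344 0.04   0.0799] grip 1.002 F [ 1.6881  0.3685 -0.3647] q [ 0.3122 -0.0346 -1.0977 -0.0712 -0.3247  0.4533]
shift cm (tool axes now): [-0.03  7.95 -0.25] norm 7.96
rotvec: [-0.0087  0.0019  0.0009] norm 0.009  shift in final axes: [-0.02  7.95 -0.18]
[[239.6738 216.3725]
 [237.4439 215.9227]]
[[226.9687 209.7818]
 [226.2895 211.3118]]
```

View pics/e1.png

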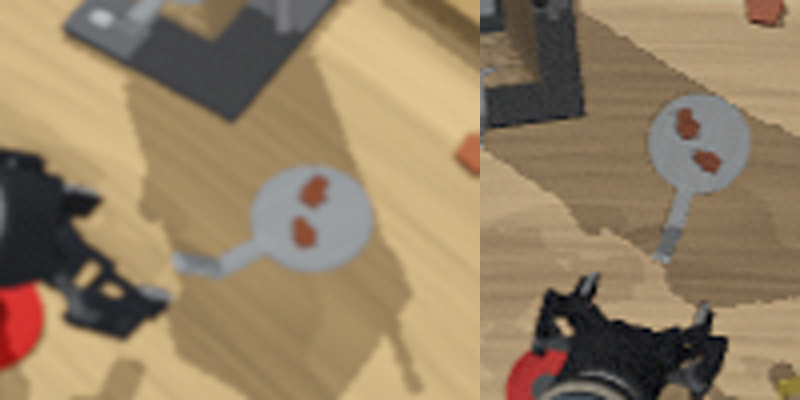

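Both views show the open fingers straddling the handle axis, with the handle end at top-crop (662,258). Advancing.

servo_tool([
  {"offset": [0,2,0],"delta_rot": [0,0,0]},
  {"offset": [0,2,-0.1],"delta_rot": [0,0,0]},
  {"offset": [0,2,-0.1],"delta_rot": [0,0,0]},
  {"offset": [0,1.9,0],"delta_rot": [0,0,0]},
  {"offset": [0,0,0],"delta_rot": [0,0,0]},
])

```text
t: 2.9
eef_pos: [0.4831, 0.028, 0.0182]
eef_rot: [-2.223, 0.001, 1.329]
force: [0.2, -0.6, -0.7]
grip_width: 1.0
```

servo_tool([
  {"offset": [0,0,0],"delta_rot": [0,0,0]},
  {"offset": [0,0,0],"delta_rot": [0,0,0]},
  {"offset": [0,0,0],"delta_rot": [0,0,0]},
  {"offset": [0,0,0],"delta_rot": [0,0,0]},
  {"offset": [0,0,0],"delta_rot": [0,0,0]},
], grip=-1, squeeze=100)

```text
t: 3.4
eef_pos: [0.482, 0.0282, 0.019]
eef_rot: [-2.225, -0.002, 1.329]
force: [-16.0, 3.0, 22.3]
grip_width: 0.153
```

servo_tool([
  {"offset": [0,0,0],"delta_rot": [0,0,0]},
  {"offset": [0,0,0],"delta_rot": [0,0,0]},
  {"offset": [0,0,0],"delta_rot": [0,0,0]},
  {"offset": [0,0,0],"delta_rot": [0,0,0]},
  {"offset": [0,0,0],"delta_rot": [0,0,0]},
])

```text
t: 3.9
eef_pos: [0.482, 0.0283, 0.0191]
eef_rot: [-2.225, -0.002, 1.329]
force: [-7.8, 1.9, 12.8]
grip_width: 0.14
```

Run:
```python
from p import *
P,R=disc_tcp(.5738,.0055,0,-13.8,38,1,0); print(P); plan(P,R)
s=cap("side","side2");t=cap("top","top2")
a=cv2.resize(s[150:250,190:310],None,fx=4,fy=4,interpolation=2);b=cv2.resize(t[150:250,180:260],None,fx=4,fy=4,interpolation=2)
cv2.imwrite("pics/e2.png",np.hstack([a,b]))
```

```text
[0.4833 0.0277 0.0183]
t 3.9 tcp [0.482  0.0283 0.0191] grip 0.14 F [-7.8046  1.8885 12.7625] q [ 0.23    0.2255 -1.1351 -0.3896 -0.2791  0.3859]
shift cm (tool axes now): [-0.02  0.15 -0.06] norm 0.16
rotvec: [-0.009  -0.0021  0.0006] norm 0.009  shift in final axes: [-0.02  0.15 -0.06]
```

View pics/e2.png

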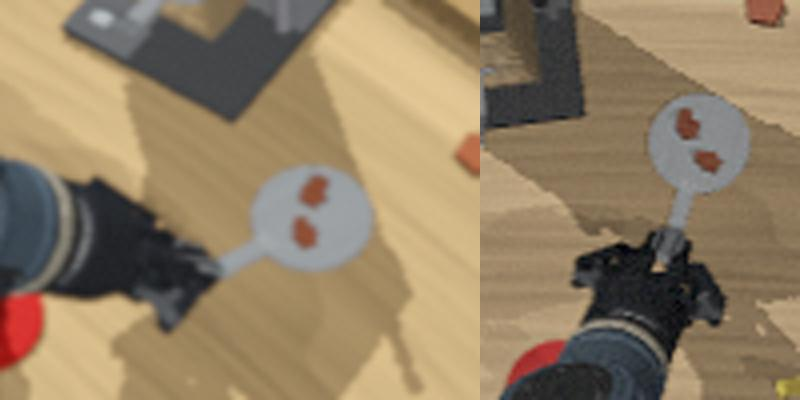

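Gripped (opening about 12 mm). Lifting slightly and checking that the disc stays level.

servo_tool([
  {"offset": [0,-0.8,-0.6],"delta_rot": [0,0,0]},
  {"offset": [0,-1.6,-1.2],"delta_rot": [0,0,0]},
  {"offset": [0,-1.6,-1.2],"delta_rot": [0,0,0]},
  {"offset": [0,-1.6,-1.2],"delta_rot": [0,0,0]},
  {"offset": [0,-1.6,-1.2],"delta_rot": [0,0,0]},
], squeeze=120)

```text
t: 4.5
eef_pos: [0.4801, 0.028, 0.1088]
eef_rot: [-2.223, -0.001, 1.328]
force: [0.6, 0.4, -1.7]
grip_width: 0.136
```

Run:
```python
from p import *
# slot approach: cassette frame -> world
C=np.array([.6577,.2034,.0622]);ps=9.17
c,s_=np.cos(np.radians(ps)),np.sin(np.radians(ps))
x=-.165; D=C+[x*c,x*s_,.063+.004]
P,R=disc_tcp(*D,ps,37.5); print(D,P); plan(P,R)
s=cap("side","side3");t=cap("top","top3")
a=cv2.resize(s[130:230,190:310],None,fx=4,fy=4,interpolation=2);b=cv2.resize(t[140:240,180:260],None,fx=4,fy=4,interpolation=2)
cv2.imwrite("pics/e3.png",np.hstack([a,b]))
```

```text
[0.4948 0.1771 0.1292] [0.4027 0.1622 0.1475]
t 4.5 tcp [0.4801 0.028  0.1088] grip 0.136 F [ 0.6166  0.3721 -1.6834] q [ 0.2305 -0.0325 -0.9757  0.0307 -0.2794  0.3867]
shift cm (tool axes now): [11.17 -9.58  6.2 ] norm 15.97
rotvec: [-0.0026 -0.3201 -0.244 ] norm 0.402  shift in final axes: [14.48 -6.42  2.02]
```

View pics/e3.png

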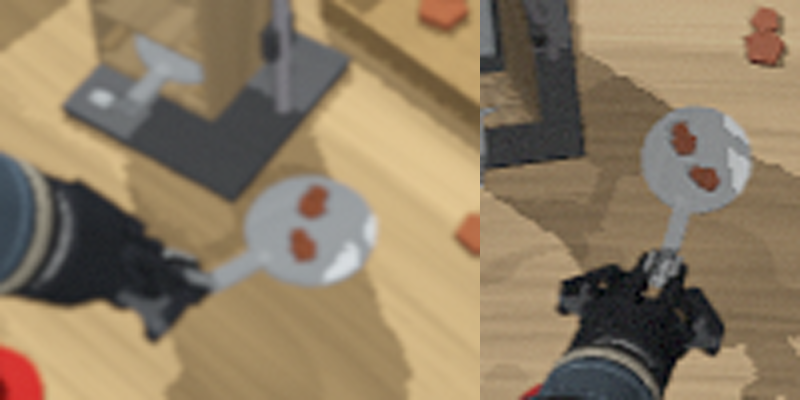

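```bash
cat >> p.py <<'E'
from scipy.optimize import least_squares
def rimpts(im,n,D,half=26,thr=136):
    """points on disc outline near expected rim, D=expected centre of the top face"""
    c=proj(n,[D])[0]; x0,y0=int(c[0])-half,int(c[1])-half
    sub=cv2.resize(im[y0:y0+2*half,x0:x0+2*half],None,fx=4,fy=4,interpolation=cv2.INTER_CUBIC)
    lab=cv2.cvtColor(sub,cv2.COLOR_BGR2LAB).astype(int)
    m=((lab[...,2]<thr)&(lab[...,0]>80)).astype(np.uint8)*255
    m=cv2.morphologyEx(m,cv2.MORPH_OPEN,np.ones((5,5),np.uint8))
    k=max(cv2.findContours(m,cv2.RETR_EXTERNAL,cv2.CHAIN_APPROX_NONE)[0],key=cv2.contourArea).reshape(-1,2)
    k=k[(k.min(1)>2)&(k.max(1)<8*half//2*1-3+4*half-4*half)] if False else k[(k.min(1)>2)&(k.max(1)<8*half-3)]
    return (k+.5)/4-.5+[x0,y0]
def locate(ims,D,yaw):
    """centre xyz + pitch/roll of the disc's top face from both outlines"""
    pts={n:rimpts(ims[n],n,D) for n in ims}
    y=np.radians(yaw)
    def res(q):
        R=Ro.from_euler("ZYX",[y,q[3],q[4]]).as_matrix(); out=[]
        for n,px in pts.items():
            o,d=ray(n,px); nn=R[:,2]; X=o+d*(((q[:3]-o)@nn)/(d@nn))[:,None]
            out.append(np.linalg.norm(X-q[:3],axis=1)-.045)
        return np.concatenate(out)
    r=least_squares(res,[*D,0,0],loss="soft_l1",f_scale=.002)
    r=least_squares(res,r.x,loss="cauchy",f_scale=.0008)
    return r.x,(abs(r.fun)<.002).mean()
E
python3 - <<'E'
from p import *
ims={n:cv2.imread(f"pics/{n}3.png") for n in("side","top")}
print(locate(ims,[.572,.0055,.0897+.005],-13.8))
ims={n:cv2.imread(f"pics/{n}2.png") for n in("side","top")}
print(locate(ims,[.572,.0055,.005],-13.8))
E
```

```text
(array([0.5746, 0.0061, 0.0889, 0.0064, 0.0471]), np.float64(0.7603911980440098))
(array([ 0.5742,  0.0054,  0.0035, -0.0242,  0.013 ]), np.float64(0.7278401997503121))
```

servo_tool([
  {"offset": [2.2,-1.9,1.2],"delta_rot": [0,0,0]},
  {"offset": [2.2,-1.9,1.2],"delta_rot": [0,0,0]},
  {"offset": [2.2,-1.9,1.2],"delta_rot": [0,0,0]},
  {"offset": [2.2,-1.9,1.2],"delta_rot": [0,0,0]},
  {"offset": [2.2,-1.9,1.2],"delta_rot": [0,0,0]},
])

```text
t: 5.1
eef_pos: [0.4038, 0.1606, 0.1468]
eef_rot: [-2.223, -0.0, 1.328]
force: [1.2, 0.4, -1.9]
grip_width: 0.139
```

servo_tool([
  {"offset": [0,0,0],"delta_rot": [0,-0.08,-0.06]},
  {"offset": [0,0,0],"delta_rot": [0,-0.08,-0.06]},
  {"offset": [0,0,0],"delta_rot": [0,-0.08,-0.06]},
  {"offset": [0,0,0],"delta_rot": [0,-0.08,-0.06]},
  {"offset": [0,0,0],"delta_rot": [0,0,0]},
])

```text
t: 5.6
eef_pos: [0.4041, 0.1588, 0.146]
eef_rot: [-2.222, 0.003, 1.728]
force: [-0.0, -1.1, -0.5]
grip_width: 0.141
```

Run:
```python
from p import *
C=np.array([.6577,.2034,.0622]);ps=9.17
c,s_=np.cos(np.radians(ps)),np.sin(np.radians(ps))
x=-.165; D=C+[x*c,x*s_,.063+.004]
P,R=disc_tcp(*D,ps,37.5); print(D,P); plan(P,R)
s=cap("side","side4");t=cap("top","top4")
s_,R_,p_=cur(); Dm=p_-R_[:,1]*.011; f=np.array([R_[1,0],-R_[0,0],0]);f/=np.linalg.norm(f); Dm=Dm+f*.1-[0,0,.022]
print("expected top centre",Dm, "yaw",np.degrees(np.arctan2(f[1],f[0])))
print(locate({"side":s,"top":t},Dm,9.2))
a=cv2.resize(s[60:210,170:290],None,fx=4,fy=4,interpolation=2);b=cv2.resize(t[100:250,140:220],None,fx=4,fy=4,interpolation=2)
cv2.imwrite("pics/e4.png",np.hstack([a,b]))
```

```text
[0.4948 0.1771 0.1292] [0.4027 0.1622 0.1475]
t 5.6 tcp [0.4041 0.1588 0.146 ] grip 0.141 F [-0.0228 -1.1109 -0.5465] q [ 0.5275 -0.2148 -0.9832  0.1859 -0.2234  0.2977]
shift cm (tool axes now): [ 0.36 -0.17 -0.02] norm 0.4
rotvec: [-0.0038 -0.0002 -0.0043] norm 0.006  shift in final axes: [ 0.36 -0.16 -0.02]
expected top centre [0.4972 0.1735 0.1335] yaw 8.749877354150366
(array([ 0.4977,  0.1725,  0.1304, -0.0314,  0.0001]), np.float64(0.5243781094527363))
```

View pics/e4.png

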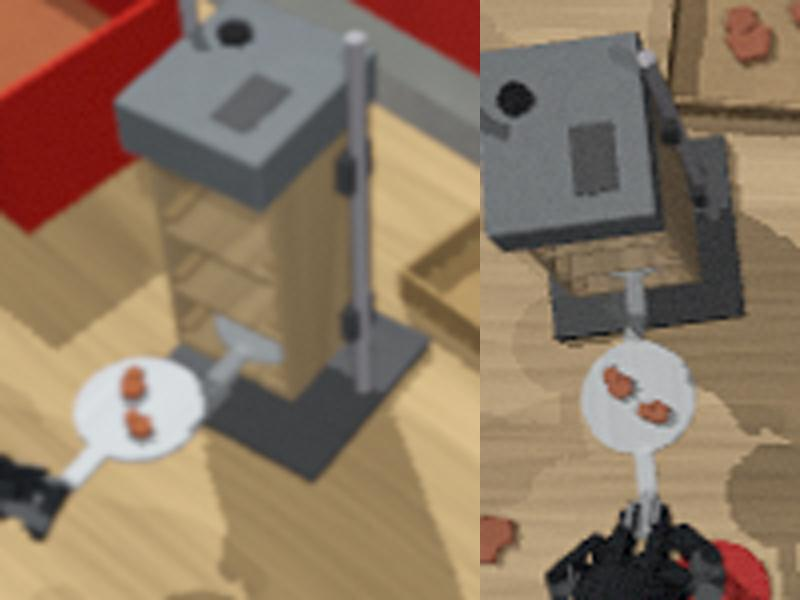

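```bash
cat > ov.py <<'E'
from p import *
def ov(im,n,C,ps,box,f,out,pts=True):
    x0,y0,w,h=box
    o=cv2.resize(im[y0:y0+h,x0:x0+w],None,fx=f,fy=f,interpolation=cv2.INTER_CUBIC)
    M=Ro.from_euler("z",ps,degrees=True).as_matrix()
    def L(a,b,col):
        q=((proj(n,(np.array([a,b])@M.T)+C)-[x0,y0]+.5)*f).astype(int); cv2.line(o,q[0],q[1],col,1)
    for z in(.008,.063,.123): L([-.055,-.049,z],[-.055,.049,z],(0,0,255))
    for z in(0,): L([-.055,-.055,z],[-.055,.055,z],(255,0,0))
    for y in(-.055,.055): L([-.055,y,0],[-.055,y,.208],(255,0,0))
    for z in(.208,.25): L([-.075,-.058,z],[-.075,.058,z],(0,255,0))
    L([-.075,-.058,.208],[-.075,-.058,.25],(0,255,0)); L([-.075,.058,.208],[-.075,.058,.25],(0,255,0))
    for y in(-.007,.007): L([-.115,y,.008+.042],[-.08,y,.008+.005],(255,0,255))
    L([-.115,-.007,.05],[-.115,.007,.05],(255,0,255))
    cv2.imwrite(out,o)
E
python3 - <<'E'
from ov import *
C=[.6577,.2034,.0622];ps=9.17
ov(cv2.imread("pics/side0.png"),"side",C,ps,(190,80,75,85),7,"pics/f1.png")
ov(cv2.imread("pics/top0.png"),"top",C,ps,(135,140,60,60),9,"pics/f2.png")
o=cv2.imread("pics/side0.png")[80:165,190:265];cv2.imwrite("pics/f0.png",cv2.resize(o,None,fx=7,fy=7,interpolation=2))
E
```

```text
(no output)
```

View pics/f1.png

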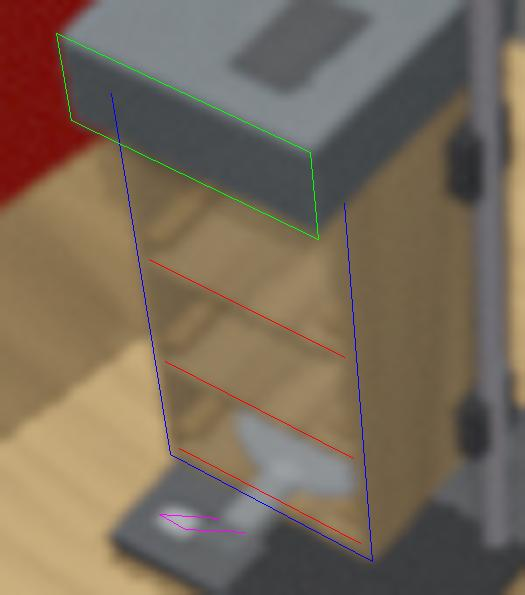

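View pics/f2.png

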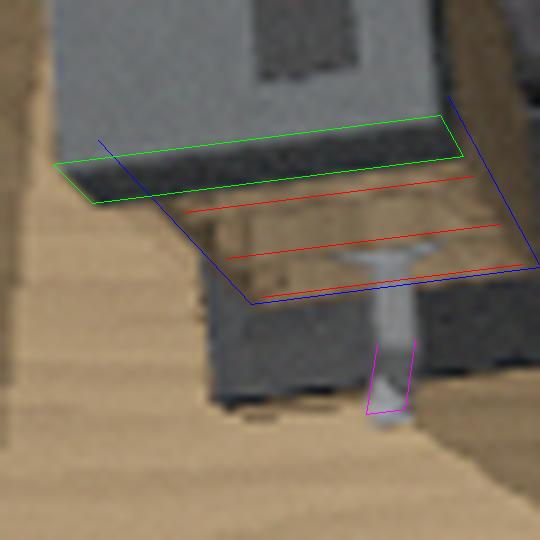

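View pics/f0.png

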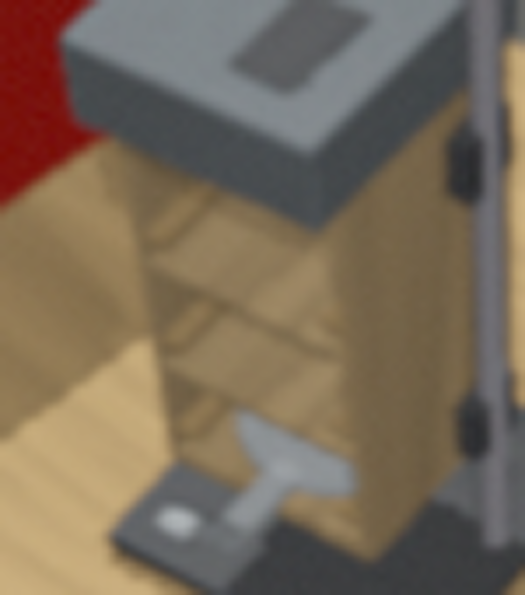

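The overlay agrees with the rack to about 1 px. I'm aligning the disc to the slot, then moving forward in guarded steps.

```bash
cat > go.py <<'E'
from p import *
import sys
C=np.array([.6577,.2034,.0622]);ps=9.17
def tgt(x,z,y=0,L=37.5,ps=ps):
    M=Ro.from_euler("z",ps,degrees=True).as_matrix(); D=C*[1,1,0]+M@[x,y,0]+[0,0,z]
    return disc_tcp(*D,ps,L)
if __name__=="__main__":
    P,R=tgt(float(sys.argv[1]),float(sys.argv[2]),float(sys.argv[3]) if len(sys.argv)>3 else 0); plan(P,R)
E
python3 go.py -.1 .131
```

```text
t 5.7 tcp [0.4049 0.1592 0.1467] grip 0.14 F [-0.6847 -0.3137 -2.5405] q [ 0.5301 -0.2135 -0.9803  0.1879 -0.2273  0.3038]
shift cm (tool axes now): [ 0.38  3.63 -5.18] norm 6.34
rotvec: [-0.0031 -0.0042 -0.0066] norm 0.008  shift in final axes: [ 0.33  3.65 -5.17]
```

servo_tool([
  {"offset": [0.2,0.6,-0.8],"delta_rot": [0,0,0]},
  {"offset": [0.2,0.8,-1.1],"delta_rot": [0,0,0]},
  {"offset": [0,0.8,-1.1],"delta_rot": [0,-0.004,-0.006]},
  {"offset": [0,0.8,-1.2],"delta_rot": [0,0,0]},
  {"offset": [0,0.6,-1.0],"delta_rot": [0,0,0]},
])

```text
t: 6.2
eef_pos: [0.4687, 0.1745, 0.1505]
eef_rot: [-2.223, 0.0, 1.734]
force: [0.6, 0.1, -1.6]
grip_width: 0.138
```

```bash
python3 go.py -.1 .131;python3 - <<'E'
from ov import *
from go import C,ps
s=cap("side","side5");t=cap("top","top5")
s_,R_,p_=cur(); Dm=p_-R_[:,1]*.011; f=np.array([R_[1,0],-R_[0,0],0]);f/=np.linalg.norm(f); Dm=Dm+f*.1-[0,0,.022]
print("expected top centre",Dm, "yaw",np.degrees(np.arctan2(f[1],f[0])))
ov(s,"side",C,ps,(190,80,75,85),7,"pics/f1.png");ov(t,"top",C,ps,(135,140,60,60),9,"pics/f2.png")
a=cv2.imread("pics/f1.png");b=cv2.imread("pics/f2.png");h=540
cv2.imwrite("pics/f3.png",np.hstack([cv2.resize(s[80:165,180:265],(h,h),interpolation=2)[:,:],cv2.resize(t[140:200,135:195],(h,h),interpolation=2)])[:, :])
o=cv2.imread("pics/f3.png");cv2.imwrite("pics/f3.png",cv2.resize(o,(800,400)))
E
```

```text
t 6.2 tcp [0.4687 0.1745 0.1505] grip 0.138 F [ 0.5618  0.1262 -1.5876] q [ 0.4642 -0.0937 -0.8877  0.1463 -0.181   0.2413]
shift cm (tool axes now): [-0.16 -0.03  0.24] norm 0.29
rotvec: [-0.002   0.003   0.0019] norm 0.004  shift in final axes: [-0.16 -0.03  0.24]
expected top centre [0.5611 0.1897 0.1377] yaw 9.341714949723235
```

View pics/f3.png

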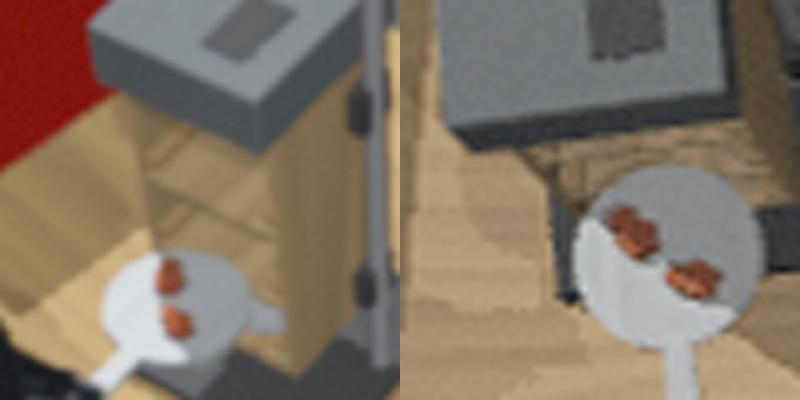

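servo_tool([
  {"offset": [-0.1,0,0.2],"delta_rot": [0,0,0]},
  {"offset": [0,0,0],"delta_rot": [0,0,0]},
])

```text
t: 6.5
eef_pos: [0.4646, 0.1724, 0.1486]
eef_rot: [-2.222, 0.001, 1.735]
force: [-0.6, 0.5, -1.5]
grip_width: 0.135
```

View pics/f2.png

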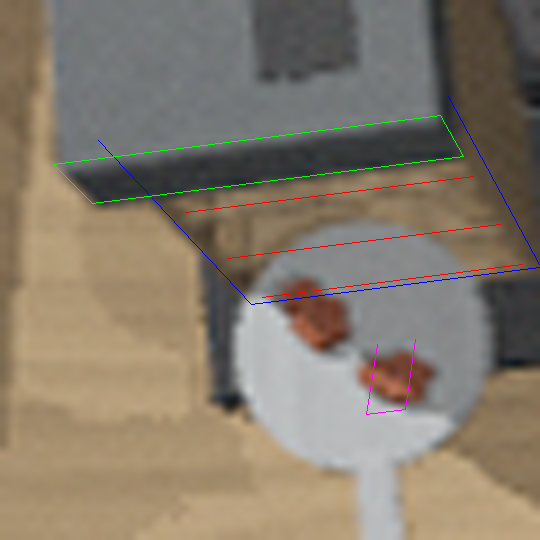

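View pics/f1.png

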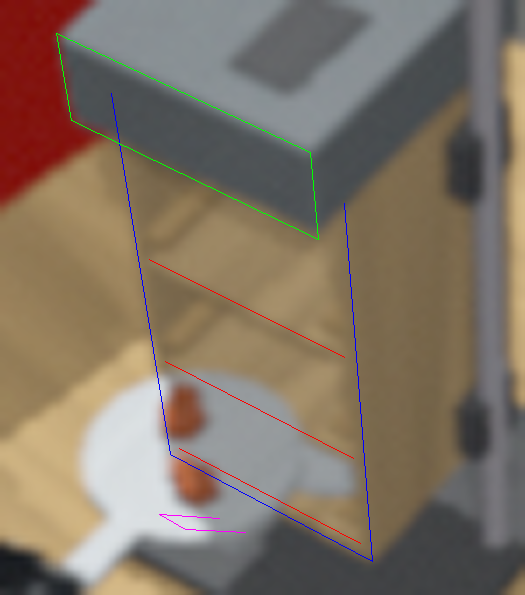

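```bash
python3 go.py -.1 .131
```

```text
t 6.5 tcp [0.4646 0.1724 0.1486] grip 0.135 F [-0.6127  0.4568 -1.4693] q [ 0.4639 -0.099  -0.8973  0.1432 -0.1806  0.2409]
shift cm (tool axes now): [-0.02  0.08 -0.22] norm 0.24
rotvec: [-0.0032  0.0034  0.0018] norm 0.005  shift in final axes: [-0.02  0.08 -0.22]
```

Run:
```python
from p import *
from go import C,ps
s=cap("side","side6");t=cap("top","top6")
s_,R_,p_=cur(); Dm=p_-R_[:,1]*.011; f=np.array([R_[1,0],-R_[0,0],0]);f/=np.linalg.norm(f); Dm=Dm+f*.1-[0,0,.022]
print("expected top centre",Dm)
M=Ro.from_euler("z",ps,degrees=True).as_matrix()
print("in cassette",M.T@(Dm-C))
for n,im in(("side",s),("top",t)):
    px=rimpts(im,n,Dm); W=plane(n,px,Dm[2])[:,:2]
    r=least_squares(lambda q:np.linalg.norm(W-q,axis=1)-.045,Dm[:2],loss="cauchy",f_scale=.001)
    print(n,r.x,"cassette",M.T@(np.r_[r.x,0]-C*[1,1,0]))
# rack middle: stored handle tip bright blob and neck in top0 / roof midline
```

```text
expected top centre [0.557  0.188  0.1359]
in cassette [-0.1019  0.0008  0.0737]
side [0.5573 0.1848] cassette [-0.1021 -0.0023  0.    ]
top [0.5569 0.1868] cassette [-0.1021 -0.0004  0.    ]
```

Lateral offset is within about 1–2 mm of the centreline (4 mm of play). Inserting slowly.

servo_tool([
  {"offset": [0,0.49,-0.63],"delta_rot": [0,0,0]},
  {"offset": [0,0.49,-0.63],"delta_rot": [0,0,0]},
  {"offset": [0,0.49,-0.63],"delta_rot": [0,0,0]},
  {"offset": [0,0.49,-0.63],"delta_rot": [0,0,0]},
  {"offset": [0,0,0],"delta_rot": [0,0,0]},
])

```text
t: 7.1
eef_pos: [0.4985, 0.1785, 0.1493]
eef_rot: [-2.224, 0.0, 1.734]
force: [0.6, -0.2, -3.0]
grip_width: 0.14
```

```bash
python3 go.py -.07 .131;python3 - <<'E'
from h import *
s=cap("side","side7");t=cap("top","top7")
cv2.imwrite("pics/f3.png",cv2.resize(np.hstack([cv2.resize(s[80:165,180:265],(540,540),interpolation=2),cv2.resize(t[140:200,135:195],(540,540),interpolation=2)]),(800,400)))
E
```

```text
t 7.1 tcp [0.4985 0.1785 0.1493] grip 0.14 F [ 0.5611 -0.2418 -2.9885] q [ 0.4364 -0.039  -0.8459  0.1286 -0.1646  0.2185]
shift cm (tool axes now): [-0.08 -0.13  0.17] norm 0.23
rotvec: [-0.0011  0.0029  0.0021] norm 0.004  shift in final axes: [-0.08 -0.13  0.17]
```

View pics/f3.png

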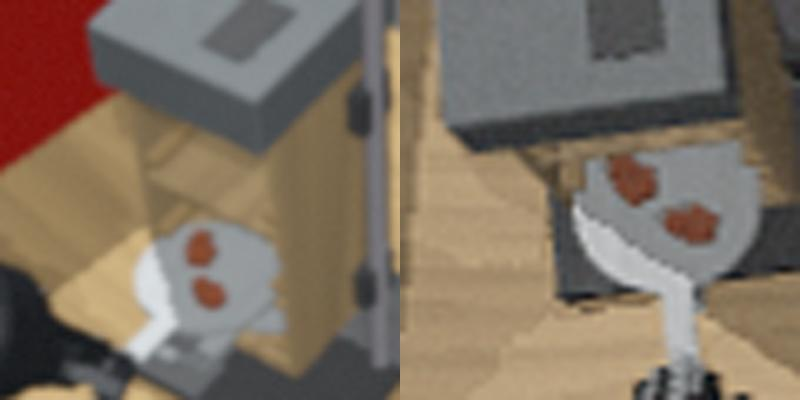

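servo_tool([
  {"offset": [-0.05,0.45,-0.55],"delta_rot": [0,0,0]},
  {"offset": [0,0.45,-0.55],"delta_rot": [0,0,0]},
  {"offset": [0,0.45,-0.55],"delta_rot": [0,0,0]},
  {"offset": [0,0.45,-0.55],"delta_rot": [0,0,0]},
  {"offset": [0,0,0],"delta_rot": [0,0,0]},
])

```text
t: 7.7
eef_pos: [0.5264, 0.1826, 0.1484]
eef_rot: [-2.224, 0.0, 1.735]
force: [-0.0, 0.5, -2.2]
grip_width: 0.139
```

```bash
python3 go.py -.04 .131
```

```text
t 7.7 tcp [0.5264 0.1826 0.1484] grip 0.139 F [-0.0396  0.5186 -2.1741] q [ 0.4151  0.0103 -0.802   0.1204 -0.1518  0.201 ]
shift cm (tool axes now): [-0.04 -0.09 -0.03] norm 0.1
rotvec: [-0.0011  0.003   0.0022] norm 0.004  shift in final axes: [-0.04 -0.09 -0.03]
```

No contact so far; now x≈-0.04. Continuing.

servo_tool([
  {"offset": [0,0.43,-0.56],"delta_rot": [0,0,0]},
  {"offset": [0,0.43,-0.56],"delta_rot": [0,0,0]},
  {"offset": [0,0.43,-0.56],"delta_rot": [0,0,0]},
  {"offset": [0,0.3,-0.4],"delta_rot": [0,0,0]},
  {"offset": [0,0,0],"delta_rot": [0,0,0]},
])

```text
t: 8.2
eef_pos: [0.5518, 0.1868, 0.1482]
eef_rot: [-2.224, 0.0, 1.735]
force: [-0.9, 0.3, -1.5]
grip_width: 0.14
```

```bash
python3 go.py -.01 .131
```

```text
t 8.2 tcp [0.5518 0.1868 0.1482] grip 0.14 F [-0.863   0.286  -1.4861] q [ 0.3991  0.053  -0.7574  0.1209 -0.1422  0.188 ]
shift cm (tool axes now): [-0.05  0.15 -0.37] norm 0.41
rotvec: [-0.0014  0.0032  0.0022] norm 0.004  shift in final axes: [-0.05  0.15 -0.37]
```

servo_tool([
  {"offset": [0,0.18,-0.24],"delta_rot": [0,0,0]},
  {"offset": [0,0.18,-0.24],"delta_rot": [0,0,0]},
  {"offset": [0,0.18,-0.24],"delta_rot": [0,0,0]},
  {"offset": [0,0,0],"delta_rot": [0,0,0]},
])

```text
t: 8.6
eef_pos: [0.5603, 0.1882, 0.1484]
eef_rot: [-2.224, 0.0, 1.735]
force: [0.5, -0.8, -0.8]
grip_width: 0.141
```

servo_tool([
  {"offset": [0,0.12,-0.16],"delta_rot": [0,0,0]},
  {"offset": [0,0.12,-0.16],"delta_rot": [0,0,0]},
  {"offset": [0,0,0],"delta_rot": [0,0,0]},
])

```text
t: 8.9
eef_pos: [0.563, 0.1884, 0.1475]
eef_rot: [-2.222, 0.001, 1.735]
force: [-5.0, -0.8, 0.7]
grip_width: 0.139
```

```bash
python3 go.py 0 .131
```

```text
t 8.9 tcp [0.563  0.1884 0.1475] grip 0.139 F [-4.9924 -0.8038  0.7311] q [ 0.3922  0.0726 -0.7361  0.124  -0.1378  0.1821]
shift cm (tool axes now): [-0.03  0.01 -0.32] norm 0.32
rotvec: [-0.0038  0.0038  0.002 ] norm 0.006  shift in final axes: [-0.03  0.01 -0.32]
```

Stop contact (-5 N). I'll push a touch more, then lower onto the shelf.

servo_tool([
  {"offset": [0,0.09,-0.12],"delta_rot": [0,0,0]},
  {"offset": [0,0.09,-0.12],"delta_rot": [0,0,0]},
  {"offset": [0,0,0],"delta_rot": [0,0,0]},
])

```text
t: 9.2
eef_pos: [0.5636, 0.1883, 0.146]
eef_rot: [-2.218, 0.001, 1.736]
force: [-21.0, -4.5, 7.0]
grip_width: 0.141
```

servo_tool([
  {"offset": [0,0.08,0.06],"delta_rot": [0,0,0]},
  {"offset": [0,0.08,0.06],"delta_rot": [0,0,0]},
  {"offset": [0,0,0],"delta_rot": [0,0,0]},
])

```text
t: 9.5
eef_pos: [0.5636, 0.1883, 0.1449]
eef_rot: [-2.219, 0.001, 1.736]
force: [-28.7, -7.0, 15.6]
grip_width: 0.134
```

```bash
python3 go.py 0 .131
```

```text
t 9.5 tcp [0.5636 0.1883 0.1449] grip 0.134 F [-28.6857  -6.9761  15.5706] q [ 0.391   0.0778 -0.7368  0.1206 -0.1368  0.1808]
shift cm (tool axes now): [-0.01 -0.23 -0.43] norm 0.48
rotvec: [-0.0063  0.0045  0.0019] norm 0.008  shift in final axes: [-0.01 -0.22 -0.43]
```

servo_tool([
  {"offset": [0,-0.12,0.16],"delta_rot": [0,0,0]},
  {"offset": [0,0,0],"delta_rot": [0,0,0]},
])

```text
t: 9.7
eef_pos: [0.5632, 0.1885, 0.1456]
eef_rot: [-2.221, 0.001, 1.735]
force: [-13.2, -2.8, 4.6]
grip_width: 0.14
```

servo_tool([
  {"offset": [0,-0.06,0.08],"delta_rot": [0,0,0]},
  {"offset": [0,0,0],"delta_rot": [0,0,0]},
])

```text
t: 9.9
eef_pos: [0.563, 0.1885, 0.146]
eef_rot: [-2.223, 0.0, 1.735]
force: [-7.8, -2.3, 2.6]
grip_width: 0.139
```

```bash
python3 go.py 0 .131;python3 - <<'E'
from h import *
s=cap("side","side8");t=cap("top","top8")
cv2.imwrite("pics/f3.png",cv2.resize(np.hstack([cv2.resize(s[80:165,180:265],(540,540),interpolation=2),cv2.resize(t[140:200,135:195],(540,540),interpolation=2)]),(800,400)))
E
```

```text
t 9.9 tcp [0.563  0.1885 0.146 ] grip 0.139 F [-7.777  -2.3163  2.6003] q [ 0.3923  0.0747 -0.7396  0.1173 -0.138   0.1822]
shift cm (tool axes now): [-0.04 -0.1  -0.4 ] norm 0.42
rotvec: [-0.0027  0.0036  0.0022] norm 0.005  shift in final axes: [-0.04 -0.1  -0.4 ]
```

View pics/f3.png

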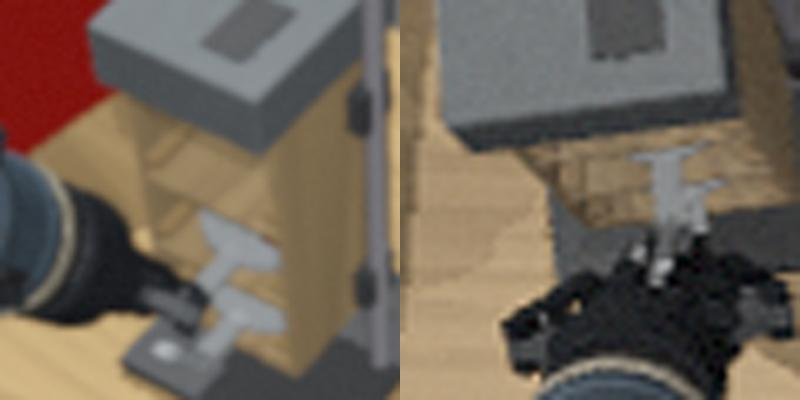

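The disc sits in the middle slot directly above the stored one and at the same depth. Lowering until the shelf carries it.

servo_tool([
  {"offset": [0,0.08,0.06],"delta_rot": [0,0,0]},
  {"offset": [0,0,0],"delta_rot": [0,0,0]},
])

```text
t: 10.2
eef_pos: [0.563, 0.1885, 0.1452]
eef_rot: [-2.223, 0.0, 1.735]
force: [-10.7, -1.9, 5.7]
grip_width: 0.137
```

servo_tool([
  {"offset": [0,0.08,0.06],"delta_rot": [0,0,0]},
  {"offset": [0,0,0],"delta_rot": [0,0,0]},
])

```text
t: 10.4
eef_pos: [0.5631, 0.1885, 0.145]
eef_rot: [-2.224, 0.0, 1.735]
force: [-18.7, -4.9, 15.9]
grip_width: 0.136
```

servo_tool([
  {"offset": [0,0.08,0.06],"delta_rot": [0,0,0]},
  {"offset": [0,0,0],"delta_rot": [0,0,0]},
])

```text
t: 10.6
eef_pos: [0.5631, 0.1885, 0.1448]
eef_rot: [-2.225, 0.0, 1.735]
force: [-27.8, -7.2, 26.1]
grip_width: 0.14
```

Shelf contact at TCP z=0.145, which puts the cassette base at about 0.063. Relieving the load and releasing.

servo_tool([
  {"offset": [0,-0.2,-0.05],"delta_rot": [0,0,0]},
  {"offset": [0,0,0],"delta_rot": [0,0,0]},
])

```text
t: 10.8
eef_pos: [0.5627, 0.1885, 0.1455]
eef_rot: [-2.224, 0.0, 1.735]
force: [-9.5, -3.6, 6.7]
grip_width: 0.137
```

servo_tool([
  {"offset": [0,0,0],"delta_rot": [0,0,0]},
  {"offset": [0,0,0],"delta_rot": [0,0,0]},
  {"offset": [0,0,0],"delta_rot": [0,0,0]},
  {"offset": [0,0,0],"delta_rot": [0,0,0]},
], grip=0)

```text
t: 11.2
eef_pos: [0.5633, 0.1887, 0.1451]
eef_rot: [-2.224, 0.0, 1.735]
force: [0.8, -0.2, -0.5]
grip_width: 0.502
```

```bash
python3 go.py 0 .131;python3 - <<'E'
from h import *
s=cap("side","side9");t=cap("top","top9")
cv2.imwrite("pics/f3.png",cv2.resize(np.hstack([cv2.resize(s[80:165,180:265],(540,540),interpolation=2),cv2.resize(t[140:200,135:195],(540,540),interpolation=2)]),(800,400)))
E
```

```text
t 11.2 tcp [0.5633 0.1887 0.1451] grip 0.502 F [ 0.758  -0.217  -0.5499] q [ 0.3925  0.0765 -0.7416  0.1126 -0.1382  0.1825]
shift cm (tool axes now): [-0.05 -0.19 -0.43] norm 0.48
rotvec: [-0.0017  0.0033  0.0022] norm 0.004  shift in final axes: [-0.05 -0.19 -0.43]
```

View pics/f3.png

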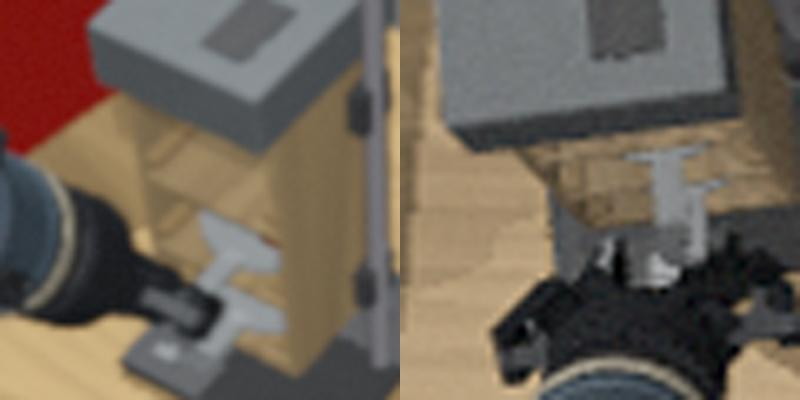

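servo_tool([
  {"offset": [0,-1,0],"delta_rot": [0,0,0]},
  {"offset": [0,-2,0],"delta_rot": [0,0,0]},
  {"offset": [0,-2,0],"delta_rot": [0,0,0]},
  {"offset": [0,-2,0.5],"delta_rot": [0,0,0]},
  {"offset": [0,-2,1],"delta_rot": [0,0,0]},
])

```text
t: 11.8
eef_pos: [0.4971, 0.1777, 0.2092]
eef_rot: [-2.225, -0.0, 1.735]
force: [-0.7, -0.3, -0.1]
grip_width: 0.498
```

servo_tool([
  {"offset": [0,-1.5,2],"delta_rot": [0,0,0]},
  {"offset": [-2,-1.5,2],"delta_rot": [0,0,0]},
  {"offset": [-4,0,0],"delta_rot": [0,0,0]},
  {"offset": [-4.5,0,0],"delta_rot": [0,0,0]},
  {"offset": [-4.5,0,0],"delta_rot": [0,0,0]},
])

```text
t: 12.3
eef_pos: [0.472, 0.0209, 0.2084]
eef_rot: [-2.226, 0.001, 1.737]
force: [0.9, 0.7, -0.3]
grip_width: 0.502
```

Run:
```python
from p import *
P,R=disc_tcp(.569,-.2886,0,-8.25,38,1,.08); print(P); plan(P,R)
s=cap("side","side10");t=cap("top","top10")
cv2.imwrite("pics/f3.png",cv2.resize(np.hstack([cv2.resize(s[80:165,180:265],(540,540),interpolation=2),cv2.resize(t[140:200,135:195],(540,540),interpolation=2)]),(800,400)))
```

```text
[ 0.428  -0.2682  0.0814]
t 12.3 tcp [0.472  0.0209 0.2084] grip 0.502 F [ 0.8593  0.6962 -0.2663] q [-0.0311 -0.2418 -0.8177  0.3488  0.1192 -0.1576]
shift cm (tool axes now): [-27.77   4.52  14.99] norm 31.88
rotvec: [-0.0075  0.2457  0.1895] norm 0.31  shift in final axes: [-29.24   9.88   7.99]
```

View pics/f3.png

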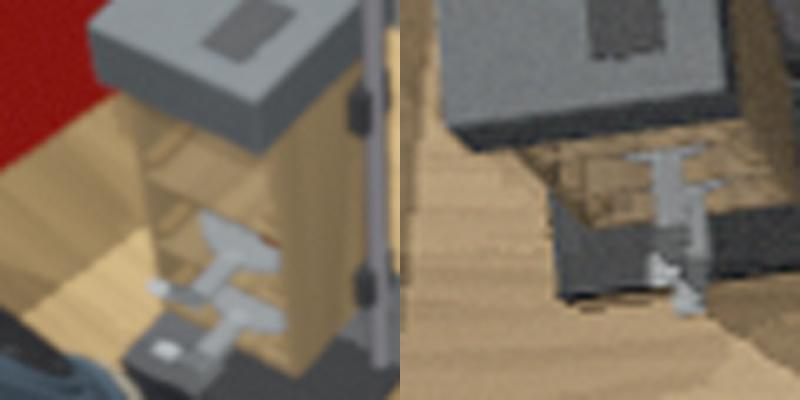

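Disc_flat is in the middle slot with its handle aligned above the stored one. Now moving to the tall disc.

servo_tool([
  {"offset": [0,0,0],"delta_rot": [0,0.08,0.063]},
  {"offset": [0,0,0],"delta_rot": [0,0.08,0.063]},
  {"offset": [0,0,0],"delta_rot": [-0.007,0.085,0.063]},
  {"offset": [-4,0,0],"delta_rot": [0,0,0]},
  {"offset": [-4.5,0,0],"delta_rot": [0,0,0]},
], grip=1)

```text
t: 12.9
eef_pos: [0.4607, -0.0577, 0.2079]
eef_rot: [-2.232, 0.001, 1.437]
force: [1.0, 0.2, 0.2]
grip_width: 0.996
```

servo_tool([
  {"offset": [-4.5,0,0],"delta_rot": [0,0,0]},
  {"offset": [-4.5,0,0],"delta_rot": [0,0,0]},
  {"offset": [-4.5,0,0],"delta_rot": [0,0,0]},
  {"offset": [-4.5,0,0],"delta_rot": [0,0,0]},
  {"offset": [-2.5,0,0],"delta_rot": [0,0,0]},
])

```text
t: 13.4
eef_pos: [0.4304, -0.2662, 0.2084]
eef_rot: [-2.232, 0.002, 1.423]
force: [0.4, 0.9, 0.7]
grip_width: 1.001
```

Run:
```python
from p import *
P,R=disc_tcp(.569,-.2886,0,-8.25,38,1,.08); print(P); plan(P,R)
```

```text
[ 0.428  -0.2682  0.0814]
t 13.4 tcp [ 0.4304 -0.2662  0.2084] grip 1.001 F [0.4082 0.9079 0.7005] q [-0.7645 -0.1254 -0.7215  0.4082  0.3618 -0.5115]
shift cm (tool axes now): [-0.2   9.9   7.96] norm 12.7
rotvec: [-0.0019 -0.0012 -0.0039] norm 0.004  shift in final axes: [-0.23  9.88  7.98]
```

servo_tool([
  {"offset": [-0.1,2,1.6],"delta_rot": [0,0,0]},
  {"offset": [-0.1,2,1.6],"delta_rot": [0,0,0]},
  {"offset": [0,2,1.6],"delta_rot": [0,0,0]},
  {"offset": [0,2,1.6],"delta_rot": [0,0,0]},
  {"offset": [0,1.9,1.5],"delta_rot": [0,0,0]},
])

```text
t: 13.9
eef_pos: [0.429, -0.2649, 0.0803]
eef_rot: [-2.231, 0.001, 1.426]
force: [0.1, -0.1, -0.9]
grip_width: 1.001
```

Run:
```python
from p import *
P,R=disc_tcp(.569,-.2886,0,-8.25,38,1,0); print(P); plan(P,R)
s=cap("side","side11");t=cap("top","top11")
a=cv2.resize(s[220:320,280:400],None,fx=4,fy=4,interpolation=2);b=cv2.resize(t[160:260,270:350],None,fx=4,fy=4,interpolation=2)
cv2.imwrite("pics/e2.png",np.hstack([a,b]))
```

```text
[ 0.4767 -0.2752  0.0183]
t 13.9 tcp [ 0.429  -0.2649  0.0803] grip 1.001 F [ 0.0812 -0.1253 -0.9097] q [-0.7656  0.0891 -0.9627 -0.0451  0.3637 -0.5147]
shift cm (tool axes now): [-0.33  7.89 -0.05] norm 7.9
rotvec: [-0.0029  0.0002 -0.0018] norm 0.003  shift in final axes: [-0.34  7.89 -0.02]
```

View pics/e2.png

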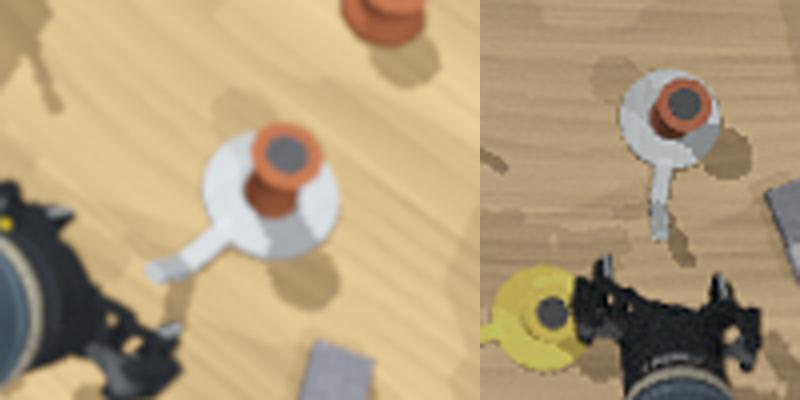

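Run:
```python
from h import *
print(plane("top",[[342,210],[344,220],[299,240],[286,240]],.01))
```

```text
[[ 0.4957 -0.3749  0.01  ]
 [ 0.4605 -0.3814  0.01  ]
 [ 0.3871 -0.2231  0.01  ]
 [ 0.3859 -0.1782  0.01  ]]
```

Brush edge at y=-0.375 and yellow disc edge at y=-0.223 are both clear of the fingers. Advancing with a narrower opening.

servo_tool([
  {"offset": [-0.3,1.9,0],"delta_rot": [0,0,0]},
  {"offset": [0,2,0],"delta_rot": [0,0,0]},
  {"offset": [0,2,0],"delta_rot": [0,0,0]},
  {"offset": [0,1.8,0],"delta_rot": [0,0,0]},
  {"offset": [0,0,0],"delta_rot": [0,0,0]},
], grip=0.4)

```text
t: 14.5
eef_pos: [0.4765, -0.2752, 0.0198]
eef_rot: [-2.231, 0.001, 1.427]
force: [-0.7, -0.1, -0.1]
grip_width: 0.701
```

servo_tool([
  {"offset": [0,0,0],"delta_rot": [0,0,0]},
  {"offset": [0,0,0],"delta_rot": [0,0,0]},
  {"offset": [0,0,0],"delta_rot": [0,0,0]},
  {"offset": [0,0,0],"delta_rot": [0,0,0]},
  {"offset": [0,0,0],"delta_rot": [0,0,0]},
], grip=-1, squeeze=120)

```text
t: 15.0
eef_pos: [0.4751, -0.2754, 0.0212]
eef_rot: [-2.233, 0.002, 1.425]
force: [-7.7, 1.5, 11.5]
grip_width: 0.135
```

servo_tool([
  {"offset": [0,0,0],"delta_rot": [0,0,0]},
  {"offset": [0,0,0],"delta_rot": [0,0,0]},
  {"offset": [0,0,0],"delta_rot": [0,0,0]},
  {"offset": [0,0,0],"delta_rot": [0,0,0]},
  {"offset": [0,0,0],"delta_rot": [0,0,0]},
])

```text
t: 15.5
eef_pos: [0.4751, -0.2754, 0.0212]
eef_rot: [-2.233, 0.002, 1.425]
force: [-7.1, 1.2, 11.2]
grip_width: 0.138
```

servo_tool([
  {"offset": [0,-0.8,-0.6],"delta_rot": [0,0,0]},
  {"offset": [0,-1.6,-1.2],"delta_rot": [0,0,0]},
  {"offset": [0,-1.6,-1.2],"delta_rot": [0,0,0]},
  {"offset": [0,-1.6,-1.2],"delta_rot": [0,0,0]},
  {"offset": [0,-1.6,-1.2],"delta_rot": [0,0,0]},
])

```text
t: 16.0
eef_pos: [0.4729, -0.2747, 0.1108]
eef_rot: [-2.23, 0.001, 1.425]
force: [0.3, -1.4, -2.0]
grip_width: 0.136
```

Run:
```python
from p import *
P,R=disc_tcp(.569,-.2886,0.1,-8.25,38,1,0); print(P); plan(P,R)
s=cap("side","side12");t=cap("top","top12")
a=cv2.resize(s[200:300,280:400],None,fx=4,fy=4,interpolation=2);b=cv2.resize(t[150:250,270:350],None,fx=4,fy=4,interpolation=2)
cv2.imwrite("pics/e2.png",np.hstack([a,b]))
```

```text
[ 0.4767 -0.2752  0.1183]
t 16.0 tcp [ 0.4729 -0.2747  0.1108] grip 0.136 F [ 0.2588 -1.4435 -2.0181] q [-0.7041  0.0862 -0.8431  0.0595  0.3297 -0.459 ]
shift cm (tool axes now): [-0.   -0.35 -0.77] norm 0.85
rotvec: [-0.0038 -0.0008 -0.002 ] norm 0.004  shift in final axes: [-0.   -0.35 -0.77]
```

View pics/e2.png

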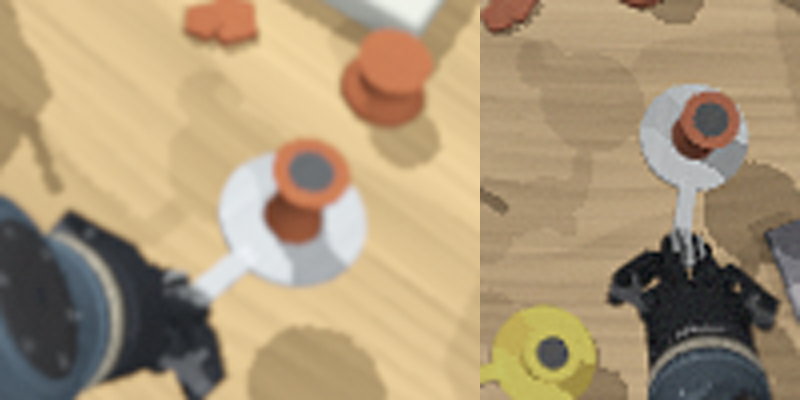

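Held firmly. Lifting higher, then carrying it across.

servo_tool([
  {"offset": [0,-2,-1.5],"delta_rot": [0,0,0]},
  {"offset": [0,-2,-1.5],"delta_rot": [0,0,0]},
  {"offset": [0,-2,-1.5],"delta_rot": [0,0,0]},
  {"offset": [0,-2,-1.5],"delta_rot": [0,0,0]},
  {"offset": [1.5,-0.3,0.4],"delta_rot": [0,0,0]},
])

```text
t: 16.6
eef_pos: [0.4708, -0.261, 0.2131]
eef_rot: [-2.236, 0.004, 1.424]
force: [0.5, 0.1, -1.5]
grip_width: 0.136
```

servo_tool([
  {"offset": [3.5,-0.7,0.9],"delta_rot": [0,0,0]},
  {"offset": [3.5,-0.7,0.9],"delta_rot": [0,0,0]},
  {"offset": [3.5,-0.7,0.9],"delta_rot": [0,0,0]},
  {"offset": [3.5,-0.7,0.9],"delta_rot": [0,0,0]},
  {"offset": [3.5,-0.7,0.9],"delta_rot": [0,0,0]},
])

```text
t: 17.1
eef_pos: [0.436, -0.0761, 0.2073]
eef_rot: [-2.229, 0.001, 1.425]
force: [0.5, -0.2, -2.1]
grip_width: 0.141
```

servo_tool([
  {"offset": [3.5,-0.7,0.9],"delta_rot": [0,0,0]},
  {"offset": [3.5,-0.7,0.9],"delta_rot": [0,0,0]},
  {"offset": [3.5,-0.7,0.9],"delta_rot": [0,0,0]},
  {"offset": [3.5,-0.7,0.9],"delta_rot": [0,0,0]},
  {"offset": [3.5,-0.7,0.9],"delta_rot": [0,0,0]},
])

```text
t: 17.6
eef_pos: [0.4051, 0.1048, 0.2077]
eef_rot: [-2.23, 0.002, 1.426]
force: [0.8, -0.2, -2.5]
grip_width: 0.135
```

Run:
```python
from p import *
x=-.165;P=np.array([.5632+x*.987,.1887+x*.159,.2105]); print(P); plan(P,RT(9.17,37.5))
```

```text
[0.4003 0.1625 0.2105]
t 17.6 tcp [0.4051 0.1048 0.2077] grip 0.135 F [ 0.8268 -0.1601 -2.4579] q [ 0.5311 -0.2938 -0.8282  0.4932 -0.3944  0.5641]
shift cm (tool axes now): [ 5.64 -1.02  0.85] norm 5.79
rotvec: [ 0.0046 -0.2403 -0.1875] norm 0.305  shift in final axes: [ 5.77  0.06 -0.53]
```

servo_tool([
  {"offset": [0,0,0],"delta_rot": [0,-0.08,-0.062]},
  {"offset": [0,0,0],"delta_rot": [0,-0.08,-0.062]},
  {"offset": [0,0,0],"delta_rot": [0,-0.08,-0.062]},
  {"offset": [3,0,-0.2],"delta_rot": [0,0,0]},
  {"offset": [2.7,0,-0.2],"delta_rot": [0,0,0]},
])

```text
t: 18.1
eef_pos: [0.4006, 0.1577, 0.2099]
eef_rot: [-2.229, 0.002, 1.721]
force: [0.7, 1.1, -1.8]
grip_width: 0.137
```

servo_tool([
  {"offset": [0,0,0],"delta_rot": [0,0,0]},
  {"offset": [0,0,0],"delta_rot": [0,0,0]},
])

```text
t: 18.3
eef_pos: [0.3998, 0.1606, 0.2098]
eef_rot: [-2.228, 0.002, 1.731]
force: [-0.6, 0.3, -1.4]
grip_width: 0.137
```

Run:
```python
from p import *
x=-.1;P=np.array([.5632+x*.987,.1887+x*.159,.2105]); print(P); plan(P,RT(9.17,37.9))
s=cap("side","side13");t=cap("top","top13")
a=cv2.resize(s[60:210,170:290],None,fx=4,fy=4,interpolation=2);b=cv2.resize(t[100:250,140:220],None,fx=4,fy=4,interpolation=2)
cv2.imwrite("pics/e4.png",np.hstack([a,b]))
```

```text
[0.4645 0.1728 0.2105]
t 18.3 tcp [0.3998 0.1606 0.2098] grip 0.137 F [-0.5787  0.2685 -1.4128] q [ 0.5412 -0.3173 -0.8498  0.4176 -0.2307  0.3057]
shift cm (tool axes now): [ 0.17  3.96 -5.25] norm 6.58
rotvec: [-0.0047  0.0018 -0.0016] norm 0.005  shift in final axes: [ 0.17  3.98 -5.23]
```

View pics/e4.png

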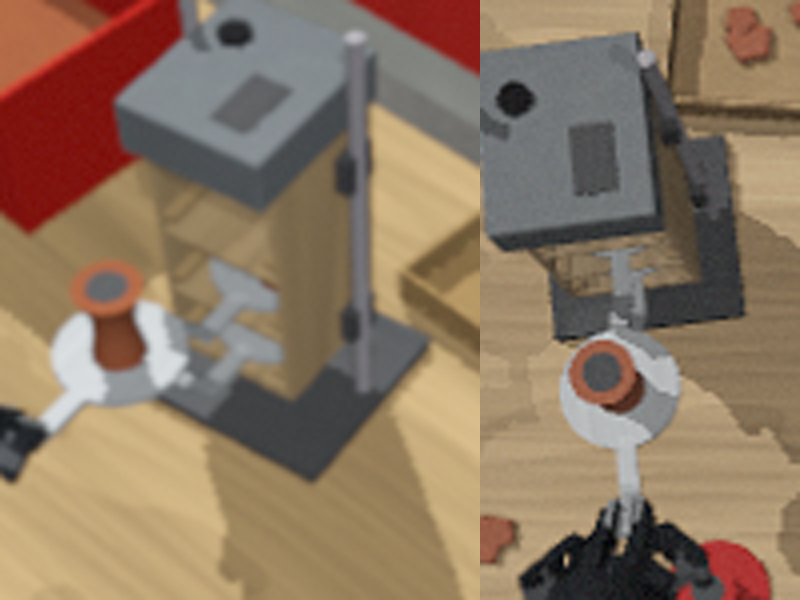

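Run:
```python
from p import *
s=cv2.imread("pics/side13.png");t=cv2.imread("pics/top13.png")
D=np.array([.3998,.1606,0])+.0948*np.array([.987,.16,0]); print("exp centre",D,.2536)
def c(im,x,y,r=14):
    sub=cv2.resize(im[y-r:y+r,x-r:x+r],None,fx=4,fy=4,interpolation=2)
    h=cv2.cvtColor(sub,cv2.COLOR_BGR2LAB).astype(int)
    m=((h[...,1]>145)).astype(np.uint8)  # brown
    m=((h[...,1]<138)&(h[...,0]<130)).astype(np.uint8)
    n,l,st,ce=cv2.connectedComponentsWithStats(m)
    i=l[4*r,4*r]; print("area",st[i]); return (ce[i]+.5)/4-.5+[x-r,y-r]
a=c(s,197,132);b=c(t,171,193);print(a,b,tri([a],[b]))
# same on table
s=cv2.imread("pics/side0.png");t=cv2.imread("pics/top0.png")
a=c(s,352,258);b=c(t,321,186);print(a,b,tri([a],[b]))
```

```text
exp centre [0.4934 0.1758 0.    ] 0.2536
area [ 35  41  39  28 864]
area [  35   37   38   39 1160]
[196.1189 131.2448] [169.9705 192.5862] (array([[0.4935, 0.175 , 0.2543]]), array([0.001]))
area [  35   42   40   35 1054]
area [ 41  40  32  32 805]
[351.2609 258.2189] [320.7722 185.5418] (array([[ 0.5696, -0.2886,  0.0652]]), array([0.0017]))
```

The jug top triangulates within 1 mm of the expected point, so the disc is level and on line. Moving in.

servo_tool([
  {"offset": [0.1,0.8,-1],"delta_rot": [0,0,0]},
  {"offset": [0.1,0.8,-1],"delta_rot": [0,0,0]},
  {"offset": [0,0.8,-1.1],"delta_rot": [0,0,0]},
  {"offset": [0,0.7,-1],"delta_rot": [0,0,0]},
  {"offset": [0,0.5,-0.7],"delta_rot": [0,0,0]},
])

```text
t: 18.9
eef_pos: [0.4619, 0.172, 0.2128]
eef_rot: [-2.23, 0.001, 1.728]
force: [0.3, 0.7, -1.0]
grip_width: 0.135
```

servo_tool([
  {"offset": [0,0,0],"delta_rot": [0,0,0]},
])

```text
t: 19.0
eef_pos: [0.4616, 0.172, 0.2128]
eef_rot: [-2.23, 0.001, 1.728]
force: [0.3, 0.1, -1.5]
grip_width: 0.134
```

```bash
cat > g2.py <<'E'
from p import *
import sys
x=float(sys.argv[1]);P=np.array([.5632+x*.987,.1887+x*.159,.2105]); plan(P,RT(9.17,37.9))
s,R,p=cur(); print("x est",(p[0]-.5632)/.987)
E
python3 g2.py -.07
```

```text
t 19.0 tcp [0.4616 0.172  0.2128] grip 0.134 F [ 0.268   0.1335 -1.5452] q [ 0.473  -0.1979 -0.7762  0.3576 -0.1925  0.2518]
shift cm (tool axes now): [ 0.04  2.21 -2.47] norm 3.31
rotvec: [-0.002  -0.0013 -0.0028] norm 0.004  shift in final axes: [ 0.03  2.21 -2.46]
x est -0.10295786007456667
```

servo_tool([
  {"offset": [0.03,0.18,0.14],"delta_rot": [0,0,0]},
  {"offset": [0,0.5,-0.65],"delta_rot": [0,0,0]},
  {"offset": [0,0.5,-0.65],"delta_rot": [0,0,0]},
  {"offset": [0,0.5,-0.65],"delta_rot": [0,0,0]},
  {"offset": [0,0.5,-0.65],"delta_rot": [0,0,0]},
])

```text
t: 19.5
eef_pos: [0.4934, 0.1777, 0.2109]
eef_rot: [-2.231, 0.001, 1.729]
force: [-0.4, 0.9, -1.5]
grip_width: 0.139
```

servo_tool([
  {"offset": [0,0,0],"delta_rot": [0,0,0]},
])

```text
t: 19.6
eef_pos: [0.4938, 0.1777, 0.2109]
eef_rot: [-2.231, 0.001, 1.729]
force: [-0.2, -0.1, -1.5]
grip_width: 0.14
```

```bash
python3 g2.py -.04
python3 - <<'E'
from h import *
s=cap("side","side14");t=cap("top","top14")
cv2.imwrite("pics/f3.png",cv2.resize(np.hstack([cv2.resize(s[80:165,180:265],(540,540),interpolation=2),cv2.resize(t[140:200,135:195],(540,540),interpolation=2)]),(800,400)))
E
```

```text
t 19.6 tcp [0.4938 0.1777 0.2109] grip 0.14 F [-0.2199 -0.0573 -1.4738] q [ 0.445  -0.1348 -0.7377  0.3282 -0.1754  0.2284]
shift cm (tool axes now): [-0.02  1.89 -2.36] norm 3.02
rotvec: [-0.0013 -0.0009 -0.0022] norm 0.003  shift in final axes: [-0.02  1.89 -2.36]
x est -0.0702843529801847
```

View pics/f3.png

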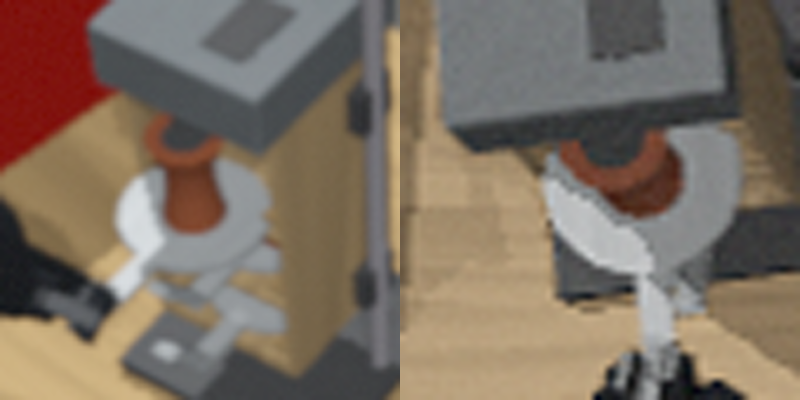

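It is entering the upper slot under the roof with no contact force. Continuing.

servo_tool([
  {"offset": [0,0.47,-0.59],"delta_rot": [0,0,0]},
  {"offset": [0,0.47,-0.59],"delta_rot": [0,0,0]},
  {"offset": [0,0.47,-0.59],"delta_rot": [0,0,0]},
  {"offset": [0,0.47,-0.59],"delta_rot": [0,0,0]},
  {"offset": [0,0,0],"delta_rot": [0,0,0]},
])

```text
t: 20.2
eef_pos: [0.5235, 0.1825, 0.2104]
eef_rot: [-2.231, 0.001, 1.729]
force: [-0.3, -0.2, -2.8]
grip_width: 0.139
```

```bash
python3 g2.py -.012
```

```text
t 20.2 tcp [0.5235 0.1825 0.2104] grip 0.139 F [-0.2646 -0.2069 -2.7947] q [ 0.4223 -0.0801 -0.6951  0.3131 -0.1618  0.2099]
shift cm (tool axes now): [-0.01  1.72 -2.23] norm 2.82
rotvec: [-0.0015 -0.0008 -0.0022] norm 0.003  shift in final axes: [-0.02  1.72 -2.23]
x est -0.040210303809765306
```

servo_tool([
  {"offset": [0,0.43,-0.55],"delta_rot": [0,0,0]},
  {"offset": [0,0.43,-0.55],"delta_rot": [0,0,0]},
  {"offset": [0,0.43,-0.55],"delta_rot": [0,0,0]},
  {"offset": [0,0.43,-0.55],"delta_rot": [0,0,0]},
  {"offset": [0,0,0],"delta_rot": [0,0,0]},
])

```text
t: 20.7
eef_pos: [0.551, 0.1868, 0.2103]
eef_rot: [-2.231, 0.001, 1.729]
force: [1.2, 0.2, -1.4]
grip_width: 0.138
```

servo_tool([
  {"offset": [0,0.18,-0.24],"delta_rot": [0,0,0]},
  {"offset": [0,0.18,-0.24],"delta_rot": [0,0,0]},
  {"offset": [0,0.12,-0.16],"delta_rot": [0,0,0]},
  {"offset": [0,0,0],"delta_rot": [0,0,0]},
])

```text
t: 21.1
eef_pos: [0.5581, 0.188, 0.2104]
eef_rot: [-2.231, 0.001, 1.729]
force: [0.2, -0.7, -1.5]
grip_width: 0.138
```

servo_tool([
  {"offset": [0,0.12,-0.16],"delta_rot": [0,0,0]},
  {"offset": [0,0,0],"delta_rot": [0,0,0]},
])

```text
t: 21.3
eef_pos: [0.56, 0.1883, 0.2105]
eef_rot: [-2.231, 0.001, 1.729]
force: [-0.3, 0.1, -2.7]
grip_width: 0.135
```

```bash
python3 g2.py 0
```

```text
t 21.3 tcp [0.56   0.1883 0.2105] grip 0.135 F [-0.2992  0.1009 -2.7285] q [ 0.3987 -0.016  -0.6366  0.3045 -0.1474  0.1906]
shift cm (tool axes now): [-0.01  0.19 -0.26] norm 0.32
rotvec: [-0.0016 -0.0006 -0.002 ] norm 0.003  shift in final axes: [-0.01  0.19 -0.26]
x est -0.003251529015460859
```

servo_tool([
  {"offset": [0,0.12,-0.16],"delta_rot": [0,0,0]},
  {"offset": [0,0,0],"delta_rot": [0,0,0]},
])

```text
t: 21.5
eef_pos: [0.562, 0.1886, 0.2104]
eef_rot: [-2.23, 0.001, 1.729]
force: [0.3, 0.5, -2.1]
grip_width: 0.136
```

servo_tool([
  {"offset": [0,0.12,-0.16],"delta_rot": [0,0,0]},
  {"offset": [0,0,0],"delta_rot": [0,0,0]},
])

```text
t: 21.7
eef_pos: [0.5629, 0.1886, 0.2096]
eef_rot: [-2.228, 0.002, 1.729]
force: [-7.5, -1.5, 1.4]
grip_width: 0.14
```

servo_tool([
  {"offset": [0,0.16,0.12],"delta_rot": [0,0,0]},
  {"offset": [0,0,0],"delta_rot": [0,0,0]},
])

```text
t: 21.9
eef_pos: [0.563, 0.1886, 0.2079]
eef_rot: [-2.229, 0.002, 1.729]
force: [-9.4, -2.3, 2.5]
grip_width: 0.137
```

Stop reached at TCP x=0.563, the same as for the first disc. Lowering onto the shelf.

servo_tool([
  {"offset": [0,0.08,0.06],"delta_rot": [0,0,0]},
  {"offset": [0,0,0],"delta_rot": [0,0,0]},
])

```text
t: 22.1
eef_pos: [0.563, 0.1886, 0.2072]
eef_rot: [-2.229, 0.002, 1.729]
force: [-9.6, -2.5, 4.5]
grip_width: 0.14
```

servo_tool([
  {"offset": [0,0.08,0.06],"delta_rot": [0,0,0]},
  {"offset": [0,0,0],"delta_rot": [0,0,0]},
])

```text
t: 22.3
eef_pos: [0.563, 0.1886, 0.207]
eef_rot: [-2.231, 0.001, 1.729]
force: [-18.5, -3.9, 11.4]
grip_width: 0.134
```

Shelf contact at the predicted 0.207. Releasing.

servo_tool([
  {"offset": [0,-0.12,0],"delta_rot": [0,0,0]},
  {"offset": [0,0,0],"delta_rot": [0,0,0]},
])

```text
t: 22.5
eef_pos: [0.5628, 0.1886, 0.2077]
eef_rot: [-2.231, 0.001, 1.729]
force: [-6.9, -0.8, 2.1]
grip_width: 0.136
```

servo_tool([
  {"offset": [0,0,0],"delta_rot": [0,0,0]},
  {"offset": [0,0,0],"delta_rot": [0,0,0]},
  {"offset": [0,0,0],"delta_rot": [0,0,0]},
  {"offset": [0,0,0],"delta_rot": [0,0,0]},
], grip=0)

```text
t: 22.9
eef_pos: [0.5634, 0.1888, 0.2075]
eef_rot: [-2.231, 0.001, 1.729]
force: [-0.8, 0.7, 0.3]
grip_width: 0.5
```

servo_tool([
  {"offset": [0,-1,0],"delta_rot": [0,0,0]},
  {"offset": [0,-2,0],"delta_rot": [0,0,0]},
  {"offset": [0,-2,0],"delta_rot": [0,0,0]},
  {"offset": [0,-2,0.5],"delta_rot": [0,0,0]},
  {"offset": [0,-2,1],"delta_rot": [0,0,0]},
])

```text
t: 23.4
eef_pos: [0.4966, 0.1782, 0.271]
eef_rot: [-2.232, 0.001, 1.729]
force: [0.1, -0.5, 0.3]
grip_width: 0.503
```

servo_tool([
  {"offset": [0,-1,1.5],"delta_rot": [0,0,0]},
  {"offset": [-3,-1,1.5],"delta_rot": [0,0,0]},
  {"offset": [-4.5,0,0],"delta_rot": [0,0,0]},
  {"offset": [-4.5,0,0],"delta_rot": [0,0,0]},
  {"offset": [-4.5,0,0],"delta_rot": [0,0,0]},
])

```text
t: 23.9
eef_pos: [0.487, 0.0086, 0.2683]
eef_rot: [-2.233, 0.002, 1.731]
force: [1.4, 0.5, 0.2]
grip_width: 0.502
```

Run:
```python
from ov import *
s=cap("side","side15");t=cap("top","top15")
print(manip.sense()["t"],manip.sense()["force"])
C=np.array([.6572,.2036,.063])
M=Ro.from_euler("z",9.17,degrees=True).as_matrix()
for im,n,box,f,out in((s,"side",(185,60,85,100),6,"g1"),(t,"top",(135,130,60,65),8,"g2")):
    x0,y0,w,h=box;o=cv2.resize(im[y0:y0+h,x0:x0+w],None,fx=f,fy=f,interpolation=2);o2=o.copy()
    for z in(.008,.063,.123):
        for x in(-.112,-.06):
            zz=z+(.044 if x<-.1 else .005); e=x if x>-.1 else -.110
            q=((proj(n,np.array([[e,-.007,zz],[e,.007,zz]])@M.T+C)-[x0,y0]+.5)*f).astype(int); cv2.line(o2,q[0],q[1],(255,0,255),1)
    cv2.imwrite(f"pics/{out}.png",o2 if n=="side" else o2)
a,b=cv2.imread("pics/g1.png"),cv2.imread("pics/g2.png");b=cv2.resize(b,(int(b.shape[1]*a.shape[0]/b.shape[0]),a.shape[0]))
o=np.hstack([a,b]);cv2.imwrite("pics/g3.png",cv2.resize(o,None,fx=.75,fy=.75) if o.shape[1]>800 else o)
```

```text
24.0 [0.9601 0.1713 0.0779]
```

View pics/g3.png

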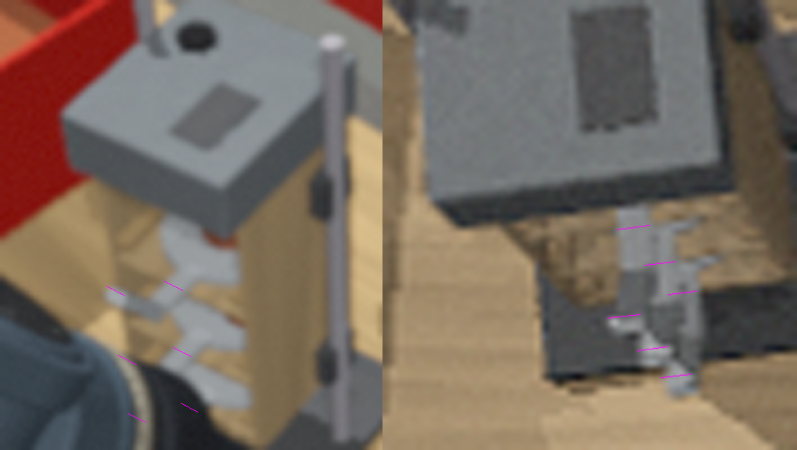

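View pics/side15.png

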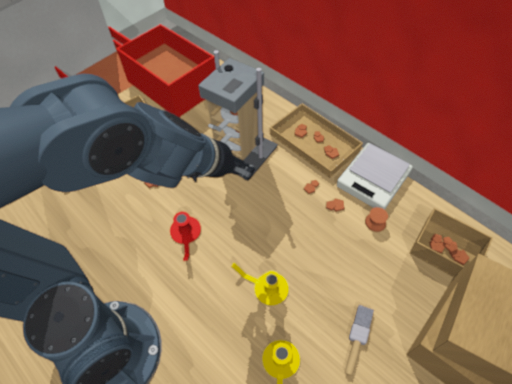

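The three handles line up at equal depth. I'll move the arm a bit further away for one unobstructed check.

servo_tool([
  {"offset": [-4.5,-0.5,0],"delta_rot": [0,0,0]},
  {"offset": [-4.5,-0.5,0],"delta_rot": [0,0,0]},
  {"offset": [-4.5,-0.5,0],"delta_rot": [0,0,0]},
  {"offset": [-3,0,0],"delta_rot": [0,0,0]},
  {"offset": [0,0,0],"delta_rot": [0,0,0]},
])

```text
t: 24.5
eef_pos: [0.505, -0.1578, 0.2797]
eef_rot: [-2.231, 0.002, 1.726]
force: [1.1, -0.1, -1.3]
grip_width: 0.504
```

Run:
```python
from h import *
s=cap("side","side16");t=cap("top","top16")
a=cv2.resize(s[55:170,180:275],None,fx=5,fy=5,interpolation=2);b=cv2.resize(t[130:195,135:180+10],(442,575),interpolation=2)
o=np.hstack([a,b]);cv2.imwrite("pics/g4.png",cv2.resize(o,None,fx=.8,fy=.8))
```

```text
(no output)
```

View pics/g4.png

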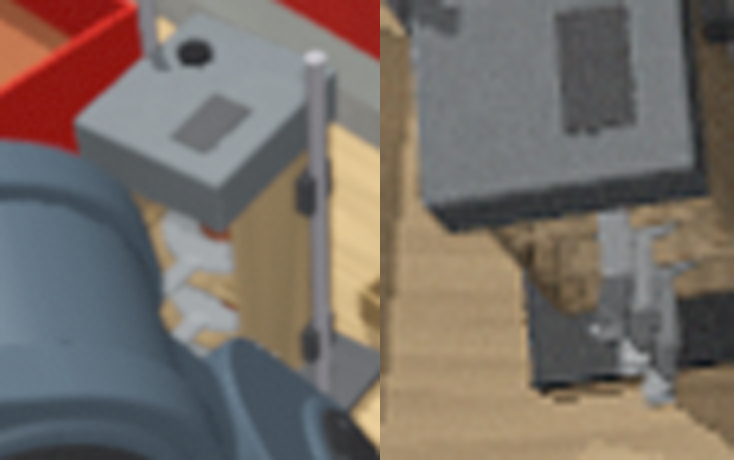

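View pics/top16.png

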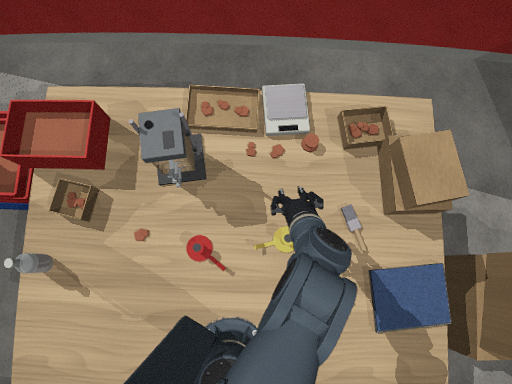

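The top view shows all three handles stacked straight out at (177,182), the bystanders where they were, and the arm clear. Handing in.

```bash
python3 -c "
from plant import workorder
print(workorder.finish_job())"
```

```text
the job is handed in; nothing more can be done
None
```

I slid the flat-sherd disc into the shallow slot and then the jug-neck disc into the tall slot just above it, and handed the job in at about 24.6 s. The system gave no verdict.

- **Against the stops:** both discs met the back stops at the same gripper position, x about 0.563 m. That puts their centres about 1 mm from where I had measured the home position from the pictures. I pushed the first disc against the stops with up to about 30 N and the second with up to about 19 N.
- **Lying flat:** both were lowered until the shelf carried them. The second touched at 0.207 m gripper height, the height the first contact predicted. The tall disc was level just before it went in, with its jug top within 1 mm of the expected point. I did not measure the tilt of either disc after release.
- **Handles:** after the arm backed away, the top picture showed both new handles straight out and at the same depth as the stored disc's handle, within about 1 px (1.5–2 mm).
- **Other things on the table:** by eye, the stored disc and all the loose pieces looked unmoved, and the arm was touching nothing.

**Disagreements:**
- Before the first insertion, the two cameras differed by about 2 mm on the flat disc's sideways position (4 mm of play each side). It went in without touching the sides.
- In the last side picture the arm hid part of the rack, so the final handle check rests on the top picture.

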